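# Load the polarimeter: roll the sample tube onto its flats and shut the light hood

## Robot

A 7-joint arm with a two-finger parallel gripper is mounted at the origin on the work surface. World frame = base frame: x ahead of the robot, y to its left, z up, the work surface at z = 0. Lengths are in m, angles in rad, forces in N, time in s.
With the tool pointing down it reaches from about 0.4 to 0.9 m from the base axis. Payload 5.6 kg.
Tool frame: the origin (TCP) lies midway between the tips of the shut fingers; the grasp point (between the pads) lies 19 mm behind it; y points along the fingers, z is the direction in which the jaws open and shut, and the axes are right-handed (so a half turn about y gives the same grasp; the last joint's range is limited). The gripper opens to 92 mm and grips with 3 to 60 N. Pads are 20 mm wide; open, the fingers measure 128 mm over their backs; the gripper's body (75 mm by 189 mm) begins 69 mm behind the grasp point.
Start: joints at [-1.373, 0.468, -0.012, 1.603, 0.006, 1.071, -0.056], TCP at [0.155, 0.631, 0.215] pointing down, gripper open.
Joint ranges: [-2.53, 2.53], [-0.31, 2.02], [-1.57, 1.55], [0.28, 2.44], [-1.29, 4.43], [0.15, 1.84], [-2.92, 2.92]. Speed limits (rad/s): [2.57, 2.57, 3.14, 3.14, 3.14, 3.14, 3.14].

## Interface

Orientations are given as a 3x3 rotation matrix whose columns are the frame's x, y, z axes.
In Python, from station import env, effector, solver, viewer, workorder, search_frame, tip_of gives the robot as it stands. Calls block until the motion is done:
- env.reach(position, orientation): joint-space move of the TCP to a pose.
- env.movel(position, frame=None, rate=0.15): straight line of the TCP; frame=None keeps the orientation; rate is the mean speed in m/s.
- env.goto_joints(angles): joint-space move.
- effector.release() and effector.grasp(squeeze=None): open the fingers fully, or close them until they stop; squeeze is the grip in N (None keeps the last).
- env.pause(seconds).
- solver.inverse_kinematics(position, orientation): joint angles nearest the present ones, or None.
- env.sense(): the state.
- viewer.read_camera(name): name is "scene" or "side" or "wrist"; returns (picture, depth): 384x512x3 uint8, red, green, blue; 384x512 float32, m along the optical axis (not along the pixel's ray), 0 where there is no reading.
- viewer.camera_info(name): a dict with "intrinsics" (3x3 intrinsics, pixels), "eye" and "rotation" of the camera in the world; the wrist camera has in their place "T_tool_cam" (4x4, takes a point from camera to tool coordinates, whose origin is the TCP and whose axes are the tool frame's). Camera axes: x right, y up, looking along -z (the intrinsics and any distortion apply to the point x, -y, -z); pixel columns grow to the right and rows downward; lengths in m; the calibration is good to about 2 mm. The wrist camera is an equidistant fisheye: a pixel r from the principal point sees the ray r / f radians off the axis. A picture is of the moment at which its call begins: read the wrist's pose just before it. camera_info takes no time and is no camera call.
A pose or a line that the arm cannot do raises env.PlanningError and nothing moves.
- workorder.finish_job(): hands the job in, once; it reports no verdict.
Trained networks look in the newest picture that a camera, given by its name, has taken for a name from the list of things; names that differ only in an ending like _2 or _b are one class to them, and where a whole thing is asked for, a point or a joint stands for the part that bears it (a point fixed in the world has none). Each returns a list of dicts, best first, with "score" (0 to 1); they miss things now and then, are a little off and sometimes report something else, mostly with a low value. They report only what shows in the picture. A call takes as long as a camera call.
- search_frame(camera, name): "at" ([x, y, z] in m, in world coordinates, good to about 4 mm: the middle of the surface that is visible of it).
- tip_of(camera, name): "at" ([x, y, z] in m, in world coordinates, good to about 4 mm: a listed point, or the origin of a listed thing).
The state is a dict: "t": time; "joint_positions": joint angles; "joint_velocities": joint speeds; "tau": joint torques, N m; "ee_pos": TCP position; "tcp_rot": TCP orientation; "wrist_force": force on the tool from outside, world axes, zero at the start; "moment": the same for the moment, N m; "gripper_width": finger opening in m.
Only numpy, scipy, OpenCV 4.12 (cv2) and the standard library are available. Lean on these libraries where they do the work, as an engineer would, in place of code of your own. Each camera call takes 0.05 s, during which the arm holds its last target.

## Task

Take the amber sample tube standing upright in its stand and lay it gently in the polarimeter's V-blocks, then roll it there until you feel the flats of its brass end collars drop flush onto a V face with the bubble-trap bulb pointing straight up (either end may face left). Let go of it, then slide the light hood fully shut over it, pushing through the catch until it clicks home. Leave the bottles, the jar and the mortar standing where they are.

Things in the scene. Friction and masses are not known exactly. Their poses are not given: they have to be found in the camera images.
- tube_mid (a point): Loose glass sample tube, 160 mm long, about 0.2 kg: amber barrel 24 mm in diameter, a brass collar 40 mm in diameter near each end (58 to 76 mm from the middle). This point: its centre, on the axis. z runs along the tube towards the bulb's end, x points out through the bulb. Grip the bare barrel at its middle.
- tube_bulb (a point): Centre of the tube's bubble-trap bulb: an amber ball 20 mm across, bulging from one side of the barrel, 40 mm from the tube's middle along z and 9 mm off the axis; it stands out to 19 mm from the axis, never beyond the collars.
- tube_flat (a point): Middle of the flat on the collar at the bulb's end. Each collar is round (radius 20 mm) but for one flat 16 mm from the axis, 24 mm wide, with a white enamel patch. The flats of both collars are in line, 135 degrees round from the bulb (turning from x to y about the tube's z).
- stand: Fixed tube stand; origin on the counter under the tube, x to its back. The tube starts upright on it, bulb's end uppermost, turned at random about its axis, its middle 90 mm above the counter, its foot 12 mm deep in a loose round cup. Base 100 x 170 x 10 mm. Behind the tube (x = 36 mm) two guard posts at y = -76 and +76 mm, 140 mm tall, joined by rails; open in front.
- trough (a point): Polarimeter's open sample chamber: where the tube's middle comes to lie once seated, 112 mm above the counter. y along the chamber and the seated tube, z up, x to the instrument's rear. End walls at y = -92 and +92 mm; floor 52 mm below; open in front, behind and above; right-hand housing (y below -92 mm) 28 mm higher than this point.
- vblock (a point): Bottom of the right-hand V-block, under the tube's axis, 25.5 mm below point trough and 67 mm to the right of it; the other block is 67 mm to the left. Slippery white plastic, 14 mm thick, 72 mm across, 32 mm from the bottom of the V to the top; V of 90 degrees, a face at 45 degrees either side. The blocks carry the two collars.
- polarimeter: The white instrument, fixed; origin on the counter under point trough, same axes. Base 60 mm high, x -95 to +100, y -210 to +310 mm. On round parts the tube's axis lies 2.8 mm above point trough; flats flush on a face, it drops to it and lies 2.8 mm to that face's side. Let go within some 15 degrees of flush, it settles by its own weight. Flush on the wrong face the bulb points sideways.
- hood (a joint): Travel of the grey sliding light hood, m: 0 fully shut over the chamber; 0.21 fully open, parked to the left (+y of point trough). Shutting slides it to -y; this takes about 2 N. A spring ball catch resists from 0.014 with a peak of about 8 N, snaps through at 0.006 and draws the hood home.
- hood_grip (a point): Grip point on the hood's black handle, 14 mm below its top: an upright bar 50 mm long (x), 14 mm thick (y), 38 mm tall on the hood's top (140 mm above the counter). Axes of point trough. With the hood shut it lies at x = 0, y = -40 mm from point trough, 52 mm above it.
- brown_bottle_mid (a point): Centre of a brown glass bottle, 60 mm in diameter, 145 mm tall, loose. Not to be moved.
- white_jar_mid (a point): Centre of a white jar with red lid, 64 mm in diameter, 75 mm tall, loose. Not to be moved.
- flask_mid (a point): Centre of a clear bottle with blue cap, 54 mm in diameter, 120 mm tall, loose. Not to be moved.
- mortar_mid (a point): Centre of a white ceramic mortar, 92 mm in diameter, 55 mm tall, loose. Not to be moved.

How it is judged:
By the outcome, as a careful person would: the job done as asked, in the order asked, and still so for the second after the job is handed in, with the robot touching nothing.
It also fails if it takes over 72 s, if anything falls off the work surface, if the arm or the gripper's body presses on something with over 40 N, if the wrist force passes 120 N, or if a joint passes its speed limit or range.

## Working session

There is one attempt and no reset: what is moved stays moved. The work goes in short steps, each a Python script; the robot and the scene stay as the last script left them, time stands still between calls to the robot, and variables do not carry over. Pictures are saved under pics/ and viewed, and the job is handed in when it is done.

```bash
ls; mkdir -p pics; python3 - <<'E'
from station import env, effector, solver, viewer, workorder, search_frame, tip_of
import cv2, numpy as np
s=env.sense(); print({k:np.round(v,3) for k,v in s.items()})
for c in ["scene","side","wrist"]:
    p,d=viewer.read_camera(c); cv2.imwrite(f"pics/{c}0.png",p[:,:,::-1])
    i=viewer.camera_info(c); print(c,{k:np.round(v,4).tolist() if not isinstance(v,str) else v for k,v in i.items()})
    if c!="wrist":
        for n in ["tube_mid","tube_bulb","tube_flat","stand","trough","vblock","polarimeter","hood_grip","brown_bottle_mid","white_jar_mid","flask_mid","mortar_mid"]:
            r=tip_of(c,n); print(n,[(round(q["score"],2),np.round(q["at"],3).tolist()) for q in r[:2]])
print(env.sense()["t"])
E
```

```text
pics
{'t': np.float64(0.0), 'joint_positions': array([-1.373,  0.468, -0.012,  1.604,  0.006,  1.071, -0.056]), 'joint_velocities': array([ 0.   ,  0.   ,  0.   , -0.001, -0.   ,  0.   , -0.   ]), 'tau': array([-0.0000e+00, -5.2057e+01, -1.3000e-02, -2.4375e+01, -5.7000e-02,
        1.7000e-02,  0.0000e+00]), 'ee_pos': array([0.155, 0.631, 0.214]), 'tcp_rot': array([[ 0.971, -0.   ,  0.239],
       [-0.239, -0.002,  0.971],
       [ 0.   , -1.   , -0.002]]), 'wrist_force': array([ 0.113, -1.098, -0.684]), 'moment': array([-0.003,  0.023,  0.052]), 'gripper_width': np.float64(0.092)}
scene {'intrinsics': [[397.6445, 0.0, 256.1958], [0.0, 397.6445, 186.4566], [0.0, 0.0, 1.0]], 'eye': [1.1611, 0.6452, 0.9116], 'rotation': [[-0.7489, -0.4155, 0.5162], [0.6627, -0.4752, 0.5788], [0.0048, 0.7756, 0.6312]]}
tube_mid [(0.86, [0.473, -0.243, 0.093])]
tube_bulb [(0.84, [0.48, -0.251, 0.134])]
tube_flat [(0.81, [0.475, -0.227, 0.155])]
stand [(0.66, [0.474, -0.24, 0.001])]
trough [(0.64, [0.59, 0.128, 0.114])]
vblock [(0.83, [0.58, 0.062, 0.088]), (0.71, [0.471, -0.244, 0.09])]
polarimeter [(0.
[... 536 characters left out ...]
.482, -0.253, 0.133])]
tube_flat [(0.91, [0.476, -0.226, 0.16])]
stand [(0.92, [0.474, -0.242, 0.002])]
trough [(0.62, [0.547, -0.461, 0.059]), (0.58, [0.587, 0.132, 0.111])]
vblock [(0.66, [0.585, 0.064, 0.083])]
polarimeter []
hood_grip [(0.57, [0.597, 0.286, 0.162])]
brown_bottle_mid [(0.98, [0.663, -0.255, 0.071])]
white_jar_mid [(0.89, [0.428, -0.042, 0.041]), (0.71, [0.667, -0.253, 0.071])]
flask_mid [(0.56, [0.546, -0.456, 0.057])]
mortar_mid []
wrist {'intrinsics': [[297.3186, 0.0, 257.8496], [0.0, 297.3186, 187.8002], [0.0, 0.0, 1.0]], 'T_tool_cam': [[-0.0004, -0.9625, -0.2712, -0.0766], [0.0007, 0.2712, -0.9625, -0.1705], [1.0, -0.0005, 0.0005, -0.0009], [0.0, 0.0, 0.0, 1.0]]}
1.35
```

View pics/scene0.png

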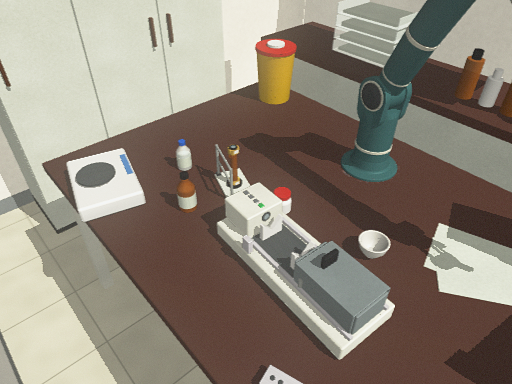

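View pics/side0.png

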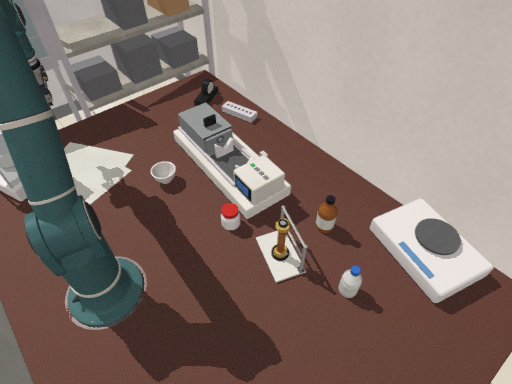

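View pics/wrist0.png

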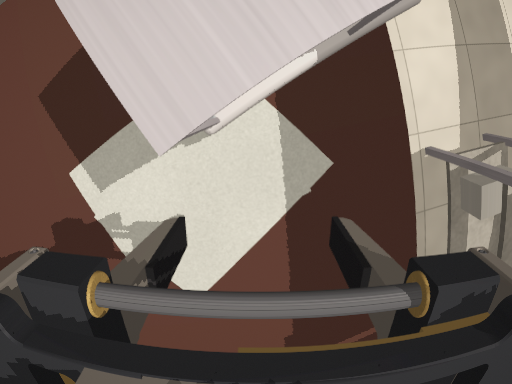

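```bash
python3 - <<'E'
import cv2, numpy as np
a=cv2.imread("pics/side0.png")[185:295,240:320]; b=cv2.imread("pics/scene0.png")[125:275,190:400]
cv2.imwrite("pics/sz.png",cv2.resize(a,None,fx=5,fy=5,interpolation=cv2.INTER_CUBIC)); cv2.imwrite("pics/cz.png",cv2.resize(b,None,fx=3.8,fy=3.8,interpolation=cv2.INTER_CUBIC))
E
```

```text
(no output)
```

View pics/sz.png

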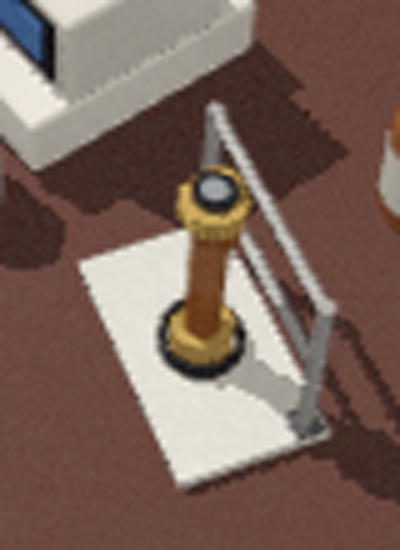

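View pics/cz.png

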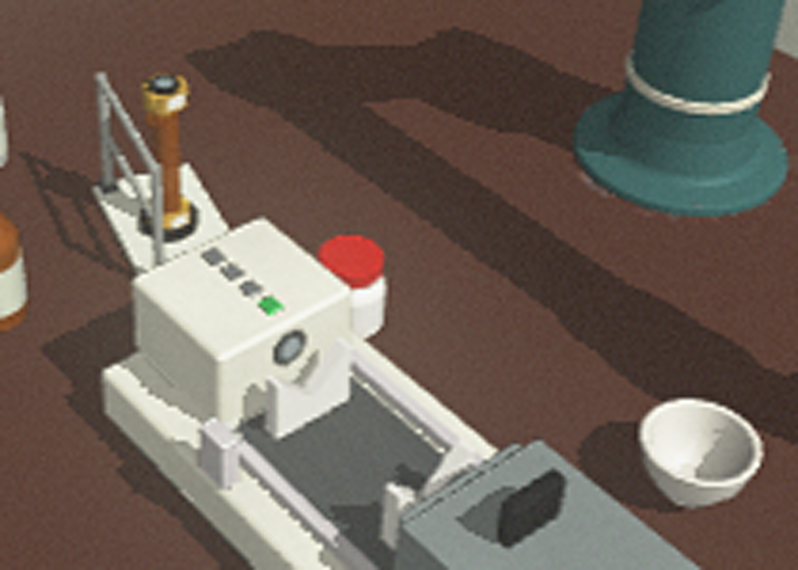

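```bash
cat > h.py <<'E'
import numpy as np
from station import env, effector, solver, viewer, workorder, search_frame, tip_of
def cloud(c,d):
    i=viewer.camera_info(c);K=np.array(i["intrinsics"]);R=np.array(i["rotation"]);e=np.array(i["eye"])
    v,u=np.mgrid[:d.shape[0],:d.shape[1]]
    P=np.stack([(u-K[0,2])/K[0,0]*d,-(v-K[1,2])/K[1,1]*d,-d],-1)
    W=P@R.T+e; W[d<=0]=np.nan; return W
E
python3 - <<'E'
from h import *
import cv2
for c in ["scene","side"]:
    p,d=viewer.read_camera(c); np.savez(f"c_{c}.npz",p=p,d=d)
    W=cloud(c,d); np.save(f"w_{c}.npy",W)
    x,y,z=W[...,0],W[...,1],W[...,2]
    print(c,"table z",np.nanmedian(z[(abs(x-.45)<.05)&(abs(y-.1)<.05)]) )
    near=(abs(x-.474)<.15)&(abs(y+.243)<.15)
    q=W[near&(z>.1)&(z<.16)]
    h=W[near&(z>.128)&(z<.146)]; h=h[np.hypot(h[:,0]-.474,h[:,1]+.243)>.03]
    print("rail",len(h),h.mean(0) if len(h) else 0, np.round(h[np.argsort(h[:,1])][::3][:20],3).tolist())
    b=W[near&(abs(z-.01)<.004)]
    if len(b)>20:
        r=cv2.minAreaRect(b[:,:2].astype(np.float32)*1000); print("base",r,len(b))
    t=W[near&(z>.05)&(z<.12)]; t=t[np.hypot(t[:,0]-.474,t[:,1]+.243)<.02]; print("barrel",len(t),np.round(t.mean(0),4))
    # hood top
    t=W[(abs(z-.14)<.004)&(abs(x-.59)<.1)&(abs(y-.32)<.15)]; print("hoodtop",len(t),cv2.minAreaRect(t[:,:2].astype(np.float32)*1000),np.median(t[:,2]))
    t=W[(z>.155)&(z<.19)&(abs(x-.59)<.06)&(abs(y-.29)<.05)]; print("handle",len(t),cv2.minAreaRect(t[:,:2].astype(np.float32)*1000),t[:,2].max())
    t=W[(abs(z-.14)<.004)&(abs(x-.57)<.15)&(y<.07)&(y>-.15)]; print("housingtop",len(t),cv2.minAreaRect(t[:,:2].astype(np.float32)*1000))
    t=W[(abs(z-.06)<.004)&(abs(x-.57)<.15)&(y<.5)&(y>-.15)]; print("base60",len(t),cv2.minAreaRect(t[:,:2].astype(np.float32)*1000))
E
```

```text
scene table z 0.0026331282272703538
rail 79 [ 0.51228124 -0.24554565  0.13989577] [[0.478, -0.335, 0.139], [0.487, -0.324, 0.14], [0.484, -0.317, 0.142], [0.486, -0.314, 0.14], [0.491, -0.302, 0.144], [0.495, -0.296, 0.141], [0.494, -0.292, 0.138], [0.5, -0.284, 0.141], [0.498, -0.276, 0.14], [0.506, -0.271, 0.142], [0.503, -0.263, 0.14], [0.507, -0.258, 0.141], [0.508, -0.251, 0.141], [0.513, -0.245, 0.138], [0.516, -0.235, 0.141], [0.517, -0.229, 0.14], [0.524, -0.22, 0.137], [0.517, -0.219, 0.138], [0.524, -0.209, 0.142], [0.527, -0.205, 0.142]]
base ((471.9244689941406, -238.02682495117188), (267.6549072265625, 293.85650634765625), 89.08145904541016) 347
barrel 97 [ 0.4771 -0.2356  0.089 ]
hoodtop 3085 ((599.6812744140625, 324.64617919921875), (202.65170288085938, 131.59735107421875), 86.52640533447266) 0.14167491732170645
handle 178 ((598.2487182617188, 285.7396240234375), (15.198509216308594, 49.800323486328125), 86.54852294921875) 0.18251162966660817
housingtop 1068 ((577.2230834960938, -22.12030029296875), (119.57866668701172, 132.42735290527344), 85.67040252685547)
base60 29
[... 608 characters left out ...]
 0.136], [0.497, -0.285, 0.141], [0.493, -0.281, 0.136]]
base ((445.0991516113281, -269.6168212890625), (243.18930053710938, 143.09190368652344), 63.01146697998047) 1077
barrel 102 [ 0.466  -0.2499  0.0864]
hoodtop 891 ((597.5028686523438, 323.8712158203125), (205.79566955566406, 130.70559692382812), 85.0948486328125) 0.13969442814189093
handle 88 ((594.8878784179688, 284.3222351074219), (49.201560974121094, 21.20155906677246), 3.5311226844787598) 0.18114075313679012
housingtop 957 ((574.9998779296875, -23.80365753173828), (118.72282409667969, 132.1785125732422), 85.0055160522461)
base60 1506 ((588.8379516601562, 163.69857788085938), (520.0100708007812, 244.43299865722656), 79.7761001586914)
```

```bash
cat >> h.py <<'E'
D=np.pi/180
TUBE=np.array([.4735,-.243]); BULB=-50*D
YAW=-4.2*D; TR=np.array([.587,.129,.1125])
PX=np.array([np.cos(YAW),np.sin(YAW),0]);PY=np.array([-np.sin(YAW),np.cos(YAW),0]);PZ=np.array([0,0,1.])
def Rcols(x,y): x=np.array(x)/np.linalg.norm(x);y=np.array(y)/np.linalg.norm(y); return np.stack([x,y,np.cross(x,y)],1)
def pick(hd,p=0,flip=1):
    f=np.array([np.cos(hd),np.sin(hd),0]); y=np.cos(p)*f-np.sin(p)*PZ; x=flip*(np.sin(p)*f+np.cos(p)*PZ)
    return Rcols(x,y)      # flip=1: tool x = towards bulb end
def lay(t,d=1,flip=1,p=0):
    """tool with tube z along d*PY; t = tilt, + means tool y swings to rear(+PX) ie body in front; p lean kept from pick"""
    zt=d*PY; n=np.sin(t)*PX-np.cos(t)*PZ
    y=np.cos(p)*n-np.sin(p)*zt; x=flip*(np.sin(p)*n+np.cos(p)*zt)
    return Rcols(x,y)
def tcp(g,R,back=.019): return np.array(g)+R[:,1]*back
E
python3 - <<'E'
from h import *
W=np.load("w_side.npy"); 
for c in ["side","scene"]:
    W=np.load(f"w_{c}.npy").reshape(-1,3); yaw=-21*D
    q=W-np.r_[TUBE,0]; a=np.stack([q[:,0]*np.cos(yaw)+q[:,1]*np.sin(yaw),-q[:,0]*np.sin(yaw)+q[:,1]*np.cos(yaw),W[:,2]],1)
    m=(abs(a[:,0]-.036)<.02)&(abs(a[:,1])<.06)&(a[:,2]>.02)&(a[:,2]<.2)
    print(c,np.histogram(a[m,2],bins=np.arange(.02,.16,.01)))
    m=(abs(a[:,0]-.036)<.02)&(abs(a[:,1])<.1)&(a[:,2]>.13)&(a[:,2]<.15); print(np.polyfit(a[m,1],a[m,0],1), a[m,1].min(),a[m,1].max())
for flip in (1,-1):
  for p in (0,15,30):
    print("pick flip",flip,"p",p,[ (hh, None if (j:=solver.inverse_kinematics(tcp([*TUBE,.092],R:=pick(hh*D,p*D,flip)),R)) is None else np.round(j,2).tolist()) for hh in (-30,-10,0,10,20,30)])
for d in (1,-1):
  for flip in (1,-1):
    print("lay",d,flip)
    for t in (-45,-35,-20,0,20,35,45):
      R=lay(t*D,d,flip); j=solver.inverse_kinematics(tcp(TR+[0,0,.003],R),R); j2=solver.inverse_kinematics(tcp(TR+[0,0,.1],R),R); print(t,None if j is None else np.round(j,2), j2 is not None)
print(env.sense()["t"])
E
```

```text
side (array([14,  3,  0,  0,  0, 61,  7,  0,  0,  0,  1, 88,  9,  1]), array([0.02, 0.03, 0.04, 0.05, 0.06, 0.07, 0.08, 0.09, 0.1 , 0.11, 0.12,
       0.13, 0.14, 0.15, 0.16]))
[-0.02437757  0.03454413] -0.08199049448688024 0.0783619981516312
scene (array([10,  0,  0,  0,  0, 26, 23,  0,  0,  0,  0, 22, 30,  6]), array([0.02, 0.03, 0.04, 0.05, 0.06, 0.07, 0.08, 0.09, 0.1 , 0.11, 0.12,
       0.13, 0.14, 0.15, 0.16]))
[-0.0238453   0.03690891] -0.08453002372782006 0.0821935653012977
pick flip 1 p 0 [(-30, None), (-10, None), (0, [0.88, 1.13, -0.01, 2.4, 4.05, 1.81, -1.26]), (10, [0.97, 1.09, -0.01, 2.31, 4.29, 1.67, -1.33]), (20, [2.07, 1.76, -1.14, 2.16, -0.56, 0.29, -2.15]), (30, [1.63, 1.24, -0.68, 2.07, -1.22, 0.94, -1.71])]
pick flip 1 p 15 [(-30, None), (-10, None), (0, None), (10, [1.81, 1.25, -0.94, 2.34, 4.22, 0.5, -1.01]), (20, [1.92, 1.39, -1.09, 2.23, -1.21, 0.23, -1.75]), (30, [1.75, 1.18, -0.89, 2.13, -1.04, 0.57, -1.97])]
pick flip 1 p 30 [(-30, None), (-10, None), (0, None), (10, [1.93, 1.44, -1.33, 2.35, 2.3, 0.35, 0.83]), (20, [1.94, 1.45, -1.35, 2.25, 1.47, 0.28, 1.
[... 1536 characters left out ...]
False
-35 [-0.42  0.88  0.38  1.37 -0.37  1.57 -0.03] True
-20 [-0.55  0.74  0.51  1.58 -0.41  1.28  0.02] True
0 [-0.69  0.58  0.56  1.85 -0.4   0.83 -0.  ] True
20 [-0.69  0.44  0.43  2.09 -0.13  0.33 -0.29] True
35 [ 0.48  0.74 -1.11  2.19  1.78  0.86 -1.89] True
45 [ 0.45  0.81 -1.11  2.28  2.08  1.03 -2.15] True
lay -1 -1
-45 [-0.09  0.97 -0.16  1.21 -0.09  1.72  2.85] False
-35 [-0.11  0.86 -0.14  1.34 -0.07  1.53  2.86] True
-20 [-0.14  0.71 -0.11  1.54 -0.03  1.23  2.84] True
0 [-0.2   0.53 -0.1   1.81  0.07  0.8   2.74] True
20 [-0.31  0.42 -0.04  2.07  0.44  0.37  2.33] True
35 [-0.65  0.41  0.28  2.25  1.88  0.18  0.81] True
45 [-0.48  0.44  0.03  2.33  2.3   0.49  0.37] True
1.45
```

```bash
cat > fk.py <<'E'
import numpy as np
from scipy.spatial.transform import Rotation as Ro
S=[1,1,1,1,1,1,1]
def chain(q,P):
    # returns list of frame origins & final
    s=P[:7]; off=P[7:7+24].reshape(8,3); rt=Ro.from_rotvec(P[31:34]).as_matrix()
    ax=[2,1,2,1,2,1,2]; R=np.eye(3); p=np.zeros(3); pts=[]
    for i in range(7):
        p=p+R@off[i]; pts.append(p.copy())
        v=np.zeros(3); v[ax[i]]=np.sign(s[i])*q[i]; R=R@Ro.from_rotvec(v).as_matrix()
    p=p+R@off[7]; pts.append(p.copy())
    return np.array(pts),R@rt
E
python3 - <<'E'
from h import *; from fk import *
import pickle, itertools
from scipy.optimize import least_squares
rng=np.random.default_rng(0); data=[]
s=env.sense(); data.append((s["joint_positions"],s["ee_pos"],s["tcp_rot"]))
R0=np.array(s["tcp_rot"])
while len(data)<90:
    r=rng.uniform(.35,.8);a=rng.uniform(-1.2,1.4);pos=np.array([r*np.cos(a),r*np.sin(a),rng.uniform(.1,.5)])
    R=Ro.from_rotvec(rng.normal(size=3)*.7).as_matrix()@R0
    if rng.random()<.3: R=pick(rng.uniform(-.3,.8),rng.uniform(0,.6),rng.choice([1,-1]))
    j=solver.inverse_kinematics(pos,R)
    if j is not None: data.append((np.array(j),pos,R))
pickle.dump(data,open("ik.pkl","wb"))
best=None
for sg in itertools.product([-1,1],repeat=4):
    sgn=np.array([sg[0],1,sg[1],1,sg[2],1,sg[3]],float)
    def res(x,dat):
        P=np.r_[sgn,x]; o=[]
        for q,p,R in dat:
            pts,RR=chain(q,P); o+=list(pts[-1]-p)+list((RR-R).ravel()*.3)
        return np.array(o)
    # tool guess: at zero config tool down when sum=pi => at sum 0 tool up: y=+Z
    x0=np.zeros(27); x0[2]=.3;x0[5]=0;x0[8]=.2;x0[11]=.2;x0[14]=.2;x0[17]=.2;x0[23]=.2
    q,p,R=data[0]; pts,RR=chain(q,np.r_[sgn,x0]); x0[24:]=Ro.from_matrix(RR.T@R).as_rotvec()
    f=least_squares(res,x0,args=(data[:12],),max_nfev=40)
    if best is None or f.cost<best[0]: best=(f.cost,sgn,f.x)
    print(sg,f.cost)
sgn=best[1]
f=least_squares(res.__class__ and (lambda x:np.concatenate([np.r_[(c:=chain(q,np.r_[sgn,x]))[0][-1]-p,(c[1]-R).ravel()*.3] for q,p,R in data])),best[2],max_nfev=60)
P=np.r_[sgn,f.x]; np.save("P.npy",P); print(f.cost,np.abs(f.fun).max(),sgn,np.round(f.x,4))
E
```

```text
(-1, -1, -1, -1) 2.603974036269473e-18
(-1, -1, -1, 1) 1.719178285767156
(-1, -1, 1, -1) 1.7860134806870671
(-1, -1, 1, 1) 1.9773348891474494
(-1, 1, -1, -1) 1.6180781263691149
(-1, 1, -1, 1) 2.6279078325306537
(-1, 1, 1, -1) 2.7607680308128
(-1, 1, 1, 1) 2.309327172284755
(1, -1, -1, -1) 2.917944459215459
(1, -1, -1, 1) 2.3729164588305807
(1, -1, 1, -1) 2.8001296479831193
(1, -1, 1, 1) 2.1495557526076636
(1, 1, -1, -1) 2.305689002316515
(1, 1, -1, 1) 2.2759455601144083
(1, 1, 1, -1) 2.7772064484187737
(1, 1, 1, 1) 1.8175652950537273
1.748470071296354e-20 8.458173050840401e-11 [-1.  1. -1.  1. -1.  1. -1.] [-0.     -0.      1.0997  0.      0.7874 -0.7937  0.     -0.8163  0.2541
 -0.     -0.0284  0.2665  0.      0.0242  0.1327 -0.      0.1431  0.3397
  0.     -0.1435  0.1015 -0.      0.      0.2284  1.2092 -1.2092 -1.2092]
```

```bash
cat >> fk.py <<'E'
from scipy.optimize import least_squares
P=np.load("P.npy")
LO=np.array([-2.53,-.31,-1.57,.28,-1.29,.15,-2.92]);HI=np.array([2.53,2.02,1.55,2.44,4.43,1.84,2.92])
def fk(q): pts,R=chain(q,P); return pts,R
def ik(pos,R,q0,w=.0,m=.03):
    def r(q):
        pts,RR=chain(q,P); return np.r_[(pts[-1]-pos)*10,(RR-R).ravel()*3,w*(q-q0)]
    lo,hi=LO+m,HI-m
    f=least_squares(r,np.clip(q0,lo+.001,hi-.001),bounds=(lo,hi),max_nfev=80)
    q=f.x
    if w>0:
        def r2(q):
            pts,RR=chain(q,P); return np.r_[(pts[-1]-pos)*10,(RR-R).ravel()*3]
        q=least_squares(r2,np.clip(q,lo+1e-4,hi-1e-4),bounds=(lo,hi),max_nfev=50).x
    pts,RR=chain(q,P)
    return q if np.linalg.norm(pts[-1]-pos)<3e-4 and np.abs(RR-R).max()<1e-3 else None
def joints_xyz(q):
    """shoulder, elbow, wrist(j6 axis), flange-ish, tcp"""
    s=chain(q,P)[0]
    return s
E
cat > plan.py <<'E'
from h import *; from fk import *
rng=np.random.default_rng(1)
HD=10*D
def picks(hd,flip,n=40):
    R=pick(hd,0,flip); g=np.array([*TUBE,.107]); out=[]
    for _ in range(n):
        q=ik(tcp(g,R,.013),R,rng.uniform(LO,HI))
        if q is None: continue
        q2=ik(tcp(g-R[:,1]*.045,R,.013),R,q,.01); q3=ik(tcp(g-R[:,1]*.045+[0,0,.2],R,.013),R,q,.01); q4=ik(tcp(g+[0,0,.22],R,.013),R,q,.01)
        if any(k is None for k in (q2,q3,q4)): continue
        if max(abs(k-q).max() for k in (q2,q3,q4))>1.6: continue
        out.append((q,q2,q3,q4))
    return out
if __name__=="__main__":
    for hd in (0,10,20):
      for flip in (1,-1):
        o=picks(hd*D,flip,25); print(hd,flip,len(o))
        for k in o[:6]: print([np.round(x,2).tolist() for x in k], "elb",np.round(chain(k[0],P)[0][3],2),np.round(chain(k[0],P)[0][5],2))
E
python3 plan.py
```

```text
0 1 0
0 -1 0
10 1 0
10 -1 0
20 1 5
[[1.9, 1.45, -0.94, 2.18, -1.24, 0.58, -1.61], [1.96, 1.38, -0.87, 2.19, -1.15, 0.68, -1.68], [2.1, 1.01, -1.2, 2.29, -1.26, 0.7, -2.02], [2.07, 1.15, -1.38, 2.28, -1.26, 0.46, -2.05]] elb [-0.21 -0.48  0.35] [ 0.22 -0.49  0.11]
[[2.0, 1.59, -1.05, 2.18, -1.01, 0.42, -1.79], [2.06, 1.5, -0.99, 2.19, -0.94, 0.53, -1.85], [2.17, 1.16, -1.33, 2.29, -1.09, 0.54, -2.16], [2.08, 1.21, -1.42, 2.28, -1.19, 0.4, -2.11]] elb [-0.26 -0.46  0.27] [ 0.22 -0.48  0.14]
[[1.98, 1.56, -1.03, 2.18, -1.07, 0.45, -1.74], [2.04, 1.48, -0.96, 2.19, -1.0, 0.56, -1.81], [2.16, 1.13, -1.3, 2.29, -1.13, 0.57, -2.12], [2.08, 1.17, -1.4, 2.28, -1.23, 0.44, -2.07]] elb [-0.25 -0.46  0.29] [ 0.22 -0.48  0.13]
[[1.9, 1.44, -0.94, 2.18, -1.25, 0.59, -1.6], [1.96, 1.38, -0.87, 2.19, -1.16, 0.68, -1.68], [2.1, 1.0, -1.2, 2.29, -1.26, 0.71, -2.02], [2.07, 1.15, -1.38, 2.28, -1.26, 0.46, -2.05]] elb [-0.21 -0.48  0.35] [ 0.22 -0.49  0.11]
[[1.91, 1.46, -0.95, 2.18, -1.23, 0.57, -1.61], [1.97, 1.39, -0.88, 2.19, -1.14, 0.67, -1.69], [2.11, 1.01, -1.21, 2.29, -1.25, 0.69, -2.03], [2.07,
[... 744 characters left out ...]
0.35] [ 0.22 -0.49  0.11]
[[2.02, 1.63, -1.09, 2.18, -0.9, 0.37, 1.26], [2.09, 1.55, -1.02, 2.19, -0.85, 0.49, 1.21], [2.18, 1.22, -1.37, 2.29, -1.01, 0.49, 0.92], [2.09, 1.26, -1.45, 2.28, -1.1, 0.35, 0.96]] elb [-0.26 -0.45  0.25] [ 0.22 -0.48  0.15]
[[2.18, 1.98, -1.3, 2.18, 0.57, 0.3, -0.08], [2.29, 1.98, -1.3, 2.18, 0.54, 0.41, -0.06], [2.22, 1.49, -1.54, 2.28, -0.29, 0.3, 0.26], [2.1, 1.4, -1.54, 2.28, -0.73, 0.23, 0.63]] elb [-0.3  -0.36  0.07] [ 0.17 -0.34  0.25]
[[1.9, 1.44, -0.93, 2.18, -1.25, 0.59, 1.54], [1.95, 1.37, -0.87, 2.19, -1.16, 0.69, 1.47], [2.1, 1.0, -1.2, 2.29, -1.26, 0.71, 1.12], [2.07, 1.15, -1.38, 2.28, -1.26, 0.46, 1.09]] elb [-0.21 -0.48  0.35] [ 0.22 -0.49  0.11]
```

```bash
cat > plan2.py <<'E'
from h import *; from fk import *
rng=np.random.default_rng(1)
OFF=.017
def picks(hd,p,flip,n=12):
    R=pick(hd,p,flip); g=np.array([*TUBE,.09+OFF]); out=[]; back=R[:,1]*[1,1,0]; back/=np.linalg.norm(back)
    for _ in range(n):
        q=ik(tcp(g,R,.013),R,rng.uniform(LO,HI))
        if q is None: continue
        c=[ik(tcp(g+v,R,.013),R,q,.02) for v in (-back*.05,-back*.05+[0,0,.12],[0,0,.10],[0,0,.18])]
        if any(k is None for k in c): continue
        if max(abs(k-q).max() for k in c)>1.3: continue
        if any(abs(q-o[0]).max()<.3 for o in out): continue
        out.append((q,*c))
    return out
def lays(beta,d,flip,p,q0,tgt=90*D):
    t=(beta-tgt)*d; R=lay(t,d,flip,p); g=TR+PZ*.003+PY*d*OFF
    r=[]
    for k in range(3):
        q=ik(tcp(g+[0,0,.0],R,.013),R,q0 if k==0 else rng.uniform(LO,HI),.02)
        if q is None: continue
        q2=ik(tcp(g+[0,0,.12],R,.013),R,q,.02)
        if q2 is not None and abs(q2-q).max()<1.3: r.append((q,q2))
    return sorted(r,key=lambda a:abs(a[1]-q0).max())[:1]
if __name__=="__main__":
    for p in (20,35):
     for hd in (15,25):
      for flip in (1,-1):
        for o in picks(hd*D,p*D,flip):
          print(hd,p,flip,np.round(o[0],2).tolist(),"rng",round(max(abs(k-o[0]).max() for k in o),2),"elb",np.round(chain(o[0],P)[0][3],2),"wr",np.round(chain(o[0],P)[0][5],2))
          for d in (1,-1):
            l=lays(130*D-hd*D,d,flip,p*D,o[4])
            if l: print("    lay",d,np.round(l[0][0],2).tolist(),"diff",np.round(abs(l[0][1]-o[4]).max(),2))
E
time python3 plan2.py
```

```text
25 20 1 [1.77, 1.07, -0.92, 2.21, -1.23, 0.47, -1.9] rng 0.45 elb [-0.14 -0.45  0.53] wr [ 0.28 -0.49  0.26]
    lay -1 [0.74, 1.33, -1.54, 1.63, 0.92, 1.39, -0.95] diff 1.87
25 20 -1 [1.75, 1.05, -0.9, 2.21, -1.26, 0.5, 1.27] rng 0.46 elb [-0.13 -0.45  0.54] wr [ 0.27 -0.49  0.26]
    lay 1 [-0.14, 0.6, -0.49, 1.85, 0.89, 0.99, -1.28] diff 1.94
    lay -1 [0.37, 0.73, -0.6, 1.66, -0.01, 1.03, 2.89] diff 2.04
25 20 -1 [1.92, 1.31, -1.15, 2.2, -0.57, 0.24, 0.67] rng 0.38 elb [-0.21 -0.46  0.42] wr [ 0.28 -0.43  0.32]
    lay 1 [0.06, 0.69, -0.79, 1.84, 1.05, 1.13, -1.38] diff 1.9
    lay -1 [-0.29, 0.65, 0.34, 1.71, -0.63, 1.15, -2.89] diff 3.29
25 35 1 [1.86, 1.14, -1.23, 2.21, 0.38, 0.2, 2.69] rng 0.38 elb [-0.17 -0.45  0.5 ] wr [ 0.28 -0.26  0.39]
    lay 1 [0.08, 0.96, -1.04, 1.72, 1.28, 1.63, 1.6] diff 1.9
    lay -1 [-0.16, 0.68, 0.3, 1.74, -0.86, 1.21, 0.47] diff 2.43
25 35 1 [1.77, 0.98, -1.09, 2.21, -0.62, 0.22, -2.65] rng 0.43 elb [-0.13 -0.43  0.57] wr [ 0.33 -0.38  0.39]
    lay -1 [0.87, 1.4, -1.54, 1.67, 0.81, 1.23, -0.83] diff 2.12
25 35 1 [1.9, 1.25, -1.32, 2.21, 0.87, 0.28, 2.24] rng 0.88 elb [-0.19 -0.47  0.44] wr [ 0.24 -0.23  0.36]
    lay 1 [0.16, 1.11, -1.24, 1.71, 1.41, 1.81, 1.57] diff 1.87
    lay -1 [0.53, 0.79, -0.66, 1.69, -0.22, 0.97, -0.04] diff 2.86
25 35 -1 [1.58, 0.78, -0.81, 2.22, -1.25, 0.43, 1.03] rng 0.5 elb [-0.05 -0.38  0.66] wr [ 0.33 -0.45  0.35]
    lay 1 [-0.36, 0.69, -0.34, 1.75, 0.89, 1.22, -1.35] diff 1.95
    lay -1 [0.87, 1.4, -1.54, 1.67, 0.81, 1.23, 2.31] diff 1.84
25 35 -1 [1.86, 1.14, -1.24, 2.21, 0.42, 0.2, -0.49] rng 0.43 elb [-0.17 -0.45  0.5 ] wr [ 0.28 -0.26  0.39]
    lay 1 [0.0, 0.88, -0.9, 1.72, 1.19, 1.53, -1.51] diff 1.97
    lay -1 [0.2, 0.68, -0.19, 1.72, -0.58, 1.06, -2.89] diff 2.5
real	0m7.625s
user	0m8.100s
sys	0m0.052s
```

```bash
cat > chk.py <<'E'
from plan2 import *
SY=-19.6*D
def toolpts(tube=None,open_=True):
    w=.064 if open_ else .034; L=[]
    for z in (-w,w,-w+.018,w-.018):
        for y in np.linspace(0,-.088,6):
            for x in (-.011,.011): L.append((x,y,z))
    for x in np.linspace(-.0375,.0375,3):
        for z in np.linspace(-.0945,.0945,7):
            for y in (-.088,-.15,-.22): L.append((x,y,z))
    L+= [(-.08,-.17,0),(-.1,-.2,0)]  # camera
    return np.array(L)
def tubepts(c,ax):
    # c: tube mid in tool, ax: tube axis in tool
    e=np.cross(ax,[0,0,1.]);e/=np.linalg.norm(e);f=np.cross(ax,e)
    return np.array([c+ax*s+.02*(np.cos(a)*e+np.sin(a)*f) for s in np.linspace(-.08,.08,9) for a in np.arange(0,6.3,.8)])
def clear(W,trough=True):
    """min clearance of points W to obstacles: (value,name)"""
    r={}
    r["table"]=W[:,2].min()
    for n,c,rad,h in (("brown",(.664,-.2565),.03,.145),("jar",(.428,-.042),.032,.075),("flask",(.545,-.456),.027,.12),("mortar",(.365,.278),.046,.055)):
        dr=np.hypot(W[:,0]-c[0],W[:,1]-c[1])-rad; dz=W[:,2]-h; r[n]=np.maximum(dr,dz).min()
    q=W-np.r_[TR[:2],0]; X=q@PX;Y=q@PY;Z=W[:,2]
    def box(a,b): 
        c=(np.array(a)+b)/2;hh=(np.array(b)-a)/2; return (np.abs(np.stack([X,Y,Z],1)-c)-hh).max(1).min()
    r["base"]=box((-.095,-.21,0),(.1,.31,.06)); r["house"]=box((-.07,-.21,0),(.07,-.092,.1405)); r["hood"]=box((-.066,.095,0),(.066,.3,.14)); r["handle"]=box((-.025,.149,.14),(.025,.163,.178))
    q=W-np.r_[TUBE,0]; x=q[:,0]*np.cos(SY)+q[:,1]*np.sin(SY); y=-q[:,0]*np.sin(SY)+q[:,1]*np.cos(SY)
    def b2(a,b):
        c=(np.array(a)+b)/2;hh=(np.array(b)-a)/2; return (np.abs(np.stack([x,y,Z],1)-c)-hh).max(1).min()
    r["rails"]=min(b2((.032,-.08,.132),(.04,.08,.144)),b2((.032,-.08,.073),(.04,.08,.083)),b2((.032,-.08,0),(.04,-.072,.14)),b2((.032,.072,0),(.04,.08,.14)))
    r["sbase"]=b2((-.05,-.085,0),(.05,.085,.01))
    return r
def world(q,pts): p,R=fk(q); return p[-1]+pts@R.T
def path(qa,qb,pts,n=30,cart=False):
    out={}
    for s in np.linspace(0,1,n):
        q=qa+(qb-qa)*s; W=world(q,pts); fp=fk(q)[0]
        for k,v in clear(W).items():
            if v<out.get(k,(9,0))[0]: out[k]=(round(float(v),3),round(float(s),2))
        v=min(fp[3][2],fp[5][2]); 
        if v<out.get("elbz",(9,0))[0]: out["elbz"]=(round(float(v),3),round(float(s),2))
    return out
E
cat > t1.py <<'E'
from chk import *
import pickle
p=35*D; flip=-1
q0=np.array([-1.373,.468,-.012,1.603,.006,1.071,-.056])
best=None
for hd in (20,25):
    for o in picks(hd*D,p,flip,30):
        l=lays(130*D-hd*D,1,flip,p,o[4])
        print(hd,np.round(o[0],2),"d from start",np.round(abs(o[2]-q0).max(),2), None if not l else np.round(abs(l[0][1]-o[4]).max(),2))
        for nm,k in zip(("grasp","back","backup","l10","l18"),o): print("  ",nm,np.round(k,2).tolist(),{a:round(float(b),3) for a,b in clear(world(k,toolpts())).items() if b<.06})
        print("  start->backup",path(q0,o[2],toolpts()))
        R=pick(hd*D,p,flip); T=fk(o[0]); c=T[1].T@(np.array([*TUBE,.09])-T[0][-1]); tp=np.vstack([toolpts(open_=False),tubepts(c,T[1].T@PZ)])
        if l: 
            print("  lift->lay",path(o[4],l[0][1],tp)); print("  laydown",path(l[0][1],l[0][0],toolpts(open_=True)))
E
python3 t1.py
```

```text
20 [ 1.75  0.93 -1.05  2.26 -1.24  0.18  1.03] d from start 3.25 2.05
   grasp [1.75, 0.93, -1.05, 2.26, -1.24, 0.18, 1.03] {'rails': 0.003}
   back [1.81, 0.85, -0.96, 2.29, -1.15, 0.32, 0.99] {'rails': 0.017}
   backup [1.88, 0.49, -1.02, 2.26, -1.05, 0.6, 0.64] {}
   l10 [1.75, 0.58, -1.03, 2.24, -1.13, 0.45, 0.69] {'rails': 0.047}
   l18 [1.83, 0.37, -1.08, 2.19, -1.06, 0.64, 0.47] {}
  start->backup {'table': (0.16, 0.38), 'brown': (0.105, 0.79), 'jar': (0.105, 0.69), 'flask': (0.136, 1.0), 'mortar': (0.108, 0.41), 'base': (0.1, 0.38), 'house': (0.035, 0.66), 'hood': (0.02, 0.41), 'handle': (0.012, 0.48), 'rails': (0.05, 0.83), 'sbase': (0.173, 0.72), 'elbz': (0.503, 1.0)}
  lift->lay {'table': (0.102, 0.59), 'brown': (0.13, 0.1), 'jar': (0.027, 0.59), 'flask': (0.163, 0.1), 'mortar': (0.166, 0.86), 'base': (0.047, 0.66), 'house': (0.006, 0.83), 'hood': (0.058, 0.93), 'handle': (0.069, 1.0), 'rails': (0.035, 0.1), 'sbase': (0.095, 0.62), 'elbz': (0.414, 1.0)}
  laydown {'table': (0.078, 1.0), 'brown': (0.352, 1.0), 'jar': (0.171, 1.0), 'flask': (0.562, 1.0), 'mortar': (0.09, 1.0
[... 5821 characters left out ...]
ood': (-0.025, 0.45), 'handle': (-0.005, 0.45), 'rails': (0.003, 0.86), 'sbase': (0.111, 0.79), 'elbz': (0.436, 0.48)}
  lift->lay {'table': (0.079, 0.55), 'brown': (0.107, 0.31), 'jar': (0.007, 0.48), 'flask': (0.153, 0.14), 'mortar': (0.175, 0.97), 'base': (0.019, 0.55), 'house': (-0.019, 0.76), 'hood': (0.055, 0.93), 'handle': (0.069, 1.0), 'rails': (0.025, 0.07), 'sbase': (0.076, 0.41), 'elbz': (0.432, 1.0)}
  laydown {'table': (0.083, 1.0), 'brown': (0.351, 0.17), 'jar': (0.17, 1.0), 'flask': (0.562, 1.0), 'mortar': (0.091, 1.0), 'base': (0.023, 1.0), 'house': (0.093, 1.0), 'hood': (0.005, 0.97), 'handle': (0.017, 1.0), 'rails': (0.293, 1.0), 'sbase': (0.288, 1.0), 'elbz': (0.323, 1.0)}
```

```bash
cat > t2.py <<'E'
from chk import *
import plan2
q0=np.array([-1.373,.468,-.012,1.603,.006,1.071,-.056])
seed=np.array([1.58,.78,-.81,2.22,-1.25,.43,1.03])
for p in (25,30):
  for hd in (20,25):
    for off in (.013,.017,.02):
      R=pick(hd*D,p*D,-1); g=np.array([*TUBE,.09+off]); back=R[:,1]*[1,1,0]; back/=np.linalg.norm(back)
      q=ik(tcp(g,R,.013),R,seed,.02)
      if q is None: print(p,hd,off,None); continue
      W=np.vstack([world(ik(tcp(g-back*s,R,.013),R,q,.02),toolpts()) for s in np.linspace(0,.05,6)])
      res=[round(float(clear(W)["rails"]),4)]
      c=[clear(world(ik(tcp(g+v,R,.013),R,q,.02),toolpts(open_=False)))["rails"] for v in ([0,0,0],[0,0,.007],[0,0,.014],-back*.01+[0,0,.024],-back*.02+[0,0,.034],-back*.03+[0,0,.06])]
      for t in (0,8,15):
        Rl=lay(t*D,1,-1,p*D); ql=ik(tcp(TR+PZ*.003+PY*off,Rl,.013),Rl,np.array([-.36,.69,-.34,1.75,.89,1.22,-1.35]),.02)
        res.append(None if ql is None else (t,round(clear(world(ql,toolpts()))["hood"],3),np.round(ql,2).tolist()))
      print(p,hd,off,np.round(q,2),res,np.round(c,3))
E
python3 t2.py
```

```text
25 20 0.013 None
25 20 0.017 [ 1.87  1.16 -1.11  2.26 -1.26  0.18  1.24] [0.0056, (0, np.float64(0.028), [-0.16, 0.7, -0.46, 1.65, 0.68, 1.23, -1.0]), (8, np.float64(0.018), [-0.21, 0.65, -0.43, 1.74, 0.77, 1.13, -1.14]), (15, np.float64(0.012), [-0.26, 0.61, -0.39, 1.82, 0.86, 1.04, -1.29])] [0.009 0.01  0.007 0.005 0.013 0.027]
25 20 0.02 [ 1.87  1.15 -1.11  2.26 -1.26  0.18  1.23] [0.0031, (0, np.float64(0.028), [-0.17, 0.7, -0.46, 1.64, 0.68, 1.24, -1.0]), (8, np.float64(0.018), [-0.21, 0.65, -0.43, 1.74, 0.77, 1.13, -1.15]), (15, np.float64(0.01), [-0.26, 0.61, -0.39, 1.82, 0.86, 1.05, -1.29])] [0.01  0.01  0.004 0.005 0.013 0.028]
25 25 0.013 [ 1.71  0.98 -0.89  2.21 -1.26  0.45  1.21] [0.0045, (0, np.float64(0.028), [-0.16, 0.7, -0.46, 1.65, 0.68, 1.23, -1.0]), (8, np.float64(0.018), [-0.21, 0.64, -0.43, 1.75, 0.77, 1.12, -1.14]), (15, np.float64(0.016), [-0.25, 0.61, -0.39, 1.83, 0.86, 1.04, -1.29])] [0.005 0.01  0.008 0.004 0.011 0.023]
25 25 0.017 [ 1.71  0.97 -0.89  2.22 -1.26  0.46  1.2 ] [0.0056, (0, np.float64(0.028), [-0.16, 0.7, -0.46, 1.65, 0.68, 1.23, -1.0]), (8, np
[... 780 characters left out ...]
0.36, 1.79, 0.88, 1.13, -1.32])] [0.004 0.01  0.007 0.003 0.01  0.022]
30 25 0.017 [ 1.66  0.88 -0.86  2.22 -1.26  0.44  1.12] [0.0044, (0, np.float64(0.022), [-0.22, 0.73, -0.43, 1.62, 0.71, 1.3, -1.03]), (8, np.float64(0.012), [-0.27, 0.68, -0.4, 1.71, 0.79, 1.21, -1.18]), (15, np.float64(0.008), [-0.31, 0.65, -0.37, 1.79, 0.88, 1.13, -1.32])] [0.008 0.007 0.007 0.003 0.01  0.025]
30 25 0.02 [ 1.65  0.87 -0.86  2.22 -1.26  0.45  1.12] [0.0014, (0, np.float64(0.022), [-0.23, 0.73, -0.43, 1.62, 0.71, 1.31, -1.04]), (8, np.float64(0.012), [-0.27, 0.68, -0.4, 1.71, 0.79, 1.21, -1.18]), (15, np.float64(0.007), [-0.32, 0.65, -0.37, 1.78, 0.88, 1.14, -1.32])] [0.01  0.007 0.005 0.003 0.01  0.025]
```

```bash
cat > cfg.py <<'E'
from chk import *
p=25*D; HD=25*D; OFF=.015; BK=.013
seed=np.array([1.71,.97,-.89,2.21,-1.26,.45,1.2])
R=pick(HD,p,-1); g=np.array([*TUBE,.09+OFF]); back=R[:,1]*[1,1,0]; back/=np.linalg.norm(back)
qg=ik(tcp(g,R,BK),R,seed,.02)
qback=ik(tcp(g-back*.055,R,BK),R,qg,.02); qup=ik(tcp(g-back*.055+[0,0,.13],R,BK),R,qback,.02)
E
python3 - <<'E'
from cfg import *
q0=env.sense()["joint_positions"]
print([np.round(k,2).tolist() for k in (qg,qback,qup)])
print(path(q0,qup,toolpts())); print(path(qup,qback,toolpts()))
E
```

```text
[[1.71, 0.98, -0.89, 2.21, -1.26, 0.46, 1.2], [1.78, 0.92, -0.81, 2.22, -1.14, 0.58, 1.14], [1.84, 0.59, -0.89, 2.22, -1.11, 0.78, 0.85]]
{'table': (0.143, 0.41), 'brown': (0.103, 0.83), 'jar': (0.095, 0.66), 'flask': (0.13, 0.93), 'mortar': (0.096, 0.41), 'base': (0.083, 0.41), 'house': (0.022, 0.66), 'hood': (0.003, 0.45), 'handle': (0.022, 0.45), 'rails': (0.045, 0.83), 'sbase': (0.161, 0.72), 'elbz': (0.455, 1.0)}
{'table': (0.09, 1.0), 'brown': (0.178, 1.0), 'jar': (0.128, 1.0), 'flask': (0.122, 0.62), 'mortar': (0.435, 0.0), 'base': (0.132, 1.0), 'house': (0.132, 0.0), 'hood': (0.437, 0.0), 'handle': (0.491, 0.0), 'rails': (0.011, 0.69), 'sbase': (0.08, 1.0), 'elbz': (0.293, 1.0)}
```

```bash
python3 - <<'E'
from cfg import *
import cv2
q0=env.sense()["joint_positions"]
v=q0+(qup-q0)*.45; v[1]-=.3
a,b=path(q0,v,toolpts()),path(v,qup,toolpts())
print({k:x for k,x in a.items() if x[0]<.07},{k:x for k,x in b.items() if x[0]<.07})
if min(x[0] for x in [*a.values(),*b.values()])>.03:
    t0=env.sense()["t"]; env.goto_joints(v); t1=env.sense()["t"]; env.goto_joints(qup); s=env.sense(); print(t0,t1,s["t"])
    print(s["ee_pos"],fk(qup)[0][-1], s["wrist_force"])
    np.save("ws.npy",np.array([*s["ee_pos"],*np.ravel(s["tcp_rot"])]))
    pc,d=viewer.read_camera("wrist"); cv2.imwrite("pics/w1.png",pc[:,:,::-1]); np.save("w1d.npy",d)
    for n in ("tube_mid","tube_bulb","tube_flat","stand"): print(n,[(round(r["score"],2),np.round(r["at"],4)) for r in tip_of("wrist",n)[:2]])
E
```

```text
{} {'house': (0.069, 0.72)}
1.45 3.3 5.25
[ 0.43496905 -0.26047812  0.22975919] [ 0.43433119 -0.26126472  0.22950596] [ 0.29705501  0.35184682 -0.12693979]
tube_mid [(0.8, array([ 0.4721, -0.2433,  0.0884]))]
tube_bulb [(0.84, array([ 0.4813, -0.2511,  0.1317]))]
tube_flat [(0.62, array([ 0.4758, -0.2266,  0.1572]))]
stand [(0.59, array([ 0.4788, -0.2425, -0.0014]))]
```

```bash
ls pics
```

```text
cz.png
scene0.png
side0.png
sz.png
w1.png
wrist0.png
```

View pics/w1.png

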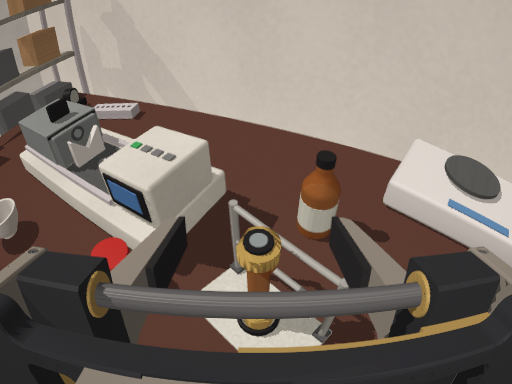

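```bash
python3 - <<'E'
from cfg import *
d=np.load("w1d.npy"); s=np.load("ws.npy"); i=viewer.camera_info("wrist"); K=np.array(i["intrinsics"]);T=np.array(i["T_tool_cam"])
v,u=np.mgrid[:384,:512]; a=(u-K[0,2])/K[0,0]; b=(v-K[1,2])/K[1,1]; th=np.hypot(a,b)+1e-9
k=np.tan(th)/th; Pc=np.stack([a*k*d,-b*k*d,-d],-1)
W=(Pc@T[:3,:3].T+T[:3,3])@s[3:].reshape(3,3).T+s[:3]; W[(d<=0)|(th>1.3)]=np.nan
W=W.reshape(-1,3); q=W-np.r_[TUBE,0]
x=q[:,0]*np.cos(SY)+q[:,1]*np.sin(SY); y=-q[:,0]*np.sin(SY)+q[:,1]*np.cos(SY); z=W[:,2]
for lo,hi in ((-.06,-.03),(-.03,.03),(.03,.06)):
    m=(abs(x-.036)<.012)&(y>lo)&(y<hi)&(z>.04)&(z<.16)
    for zz in (.078,.138):
        n=m&(abs(z-zz)<.015); print(lo,zz,n.sum(), np.round(np.percentile(z[n],[2,50,98]),4) if n.sum() else "", np.round(np.percentile(x[n],[2,50,98]),4) if n.sum() else "")
m=(np.hypot(q[:,0],q[:,1])<.017)&(z>.03)&(z<.115); print("barrel",m.sum(),np.round(W[m].mean(0),4))
m=(abs(x)<.03)&(abs(y)<.03)&(z>.15)&(z<.175); print("top",m.sum(),np.round(W[m].mean(0),4))
m=(abs(q[:,0])<.06)&(abs(q[:,1])<.06)&(z<.03); print("stand base z",np.round(np.nanpercentile(z[m],[10,50]),4))
E
```

```text
-0.06 0.078 30 [0.0767 0.079  0.0801] [0.0324 0.0355 0.0386]
-0.06 0.138 256 [0.1341 0.1384 0.1401] [0.0315 0.0338 0.0384]
-0.03 0.078 204 [0.0747 0.0784 0.0805] [0.0317 0.0342 0.039 ]
-0.03 0.138 257 [0.1341 0.1386 0.1402] [0.0316 0.0342 0.0386]
0.03 0.078 0  
0.03 0.138 168 [0.1343 0.1386 0.1401] [0.0313 0.0338 0.0384]
barrel 240 [ 0.4644 -0.2478  0.0951]
top 1639 [ 0.4675 -0.247   0.1658]
stand base z [0.0005 0.0103]
```

```bash
python3 - <<'E'
from cfg import *
import cv2
env.goto_joints(qback); env.movel(tcp(g,R,BK),rate=.06); s=env.sense(); print(s["t"],s["ee_pos"]-tcp(g,R,BK),s["wrist_force"],np.round(s["joint_positions"],2))
pc,d=viewer.read_camera("wrist"); cv2.imwrite("pics/w2.png",pc[:,:,::-1])
pc,d=viewer.read_camera("side"); cv2.imwrite("pics/s2.png",cv2.resize(pc[150:310,200:380,::-1],None,fx=4,fy=3.6))
E
```

```text
7.15 [-0.00021796 -0.00027072 -0.00019866] [ 0.21380776 -0.10872619 -0.19206561] [ 1.73  0.99 -0.91  2.21 -1.23  0.43  1.18]
```

View pics/w2.png

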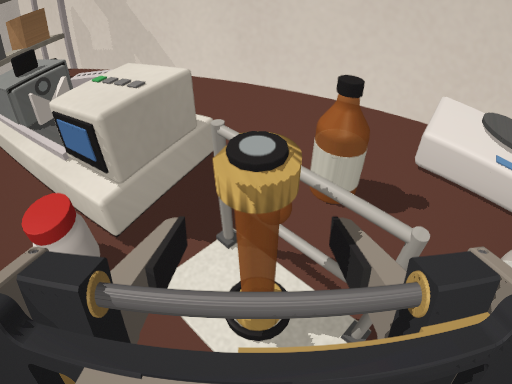

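View pics/s2.png

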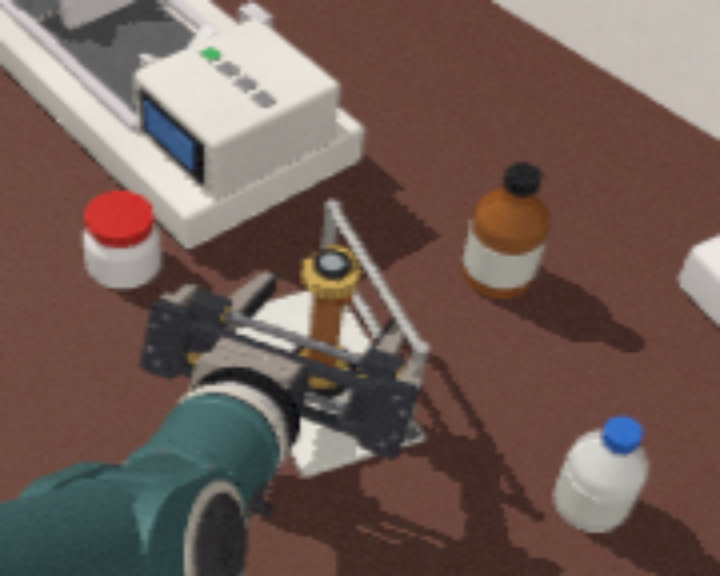

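```bash
python3 - <<'E'
from cfg import *
import cv2
effector.grasp(15); s=env.sense(); print(s["t"],s["gripper_width"],s["wrist_force"])
env.movel(tcp(g+[0,0,.016],R,BK),rate=.06); s=env.sense(); print(s["t"],s["gripper_width"],s["wrist_force"])
env.movel(tcp(g-back*.02+[0,0,.04],R,BK),rate=.1); env.movel(tcp(g-back*.03+[0,0,.20],R,BK),rate=.2); s=env.sense(); print(s["t"],s["gripper_width"],s["wrist_force"],np.round(s["joint_positions"],3).tolist())
np.save("ws.npy",np.array([*s["ee_pos"],*np.ravel(s["tcp_rot"])]))
pc,d=viewer.read_camera("wrist"); cv2.imwrite("pics/w3.png",pc[:,:,::-1])
for n in ("tube_mid","tube_bulb","tube_flat"): print(n,[(round(r["score"],2),np.round((np.array(r["at"])-s["ee_pos"])@s["tcp_rot"],4)) for r in tip_of("wrist",n)[:1]])
pc,d=viewer.read_camera("scene"); cv2.imwrite("pics/c3.png",cv2.resize(pc[100:240,160:320,::-1],None,fx=4,fy=4))
for n in ("tube_mid","tube_bulb","tube_flat"): print(n,[(round(r["score"],2),np.round((np.array(r["at"])-s["ee_pos"])@s["tcp_rot"],4)) for r in tip_of("scene",n)[:1]])
E
```

```text
8.2833 0.023440521034493733 [-0.10189898  0.25285106 -0.21398995]
8.7 0.023567150036381358 [ 0.67887785 -0.48728231 -2.32151349]
10.1083 0.023888830112031124 [ 0.28001856 -0.05696741 -2.25554181] [1.887, 0.449, -0.998, 2.182, -1.115, 0.848, 0.683]
tube_mid [(0.89, array([ 0.0164, -0.0113,  0.0003]))]
tube_bulb [(0.83, array([-0.0221, -0.0181,  0.0049]))]
tube_flat [(0.6, array([-0.0542, -0.0258, -0.0159]))]
tube_mid [(0.7, array([ 0.0139, -0.009 , -0.0041]))]
tube_bulb [(0.85, array([-0.0287, -0.0233,  0.0071]))]
tube_flat [(0.89, array([-0.0496, -0.0273, -0.0134]))]
```

View pics/w3.png

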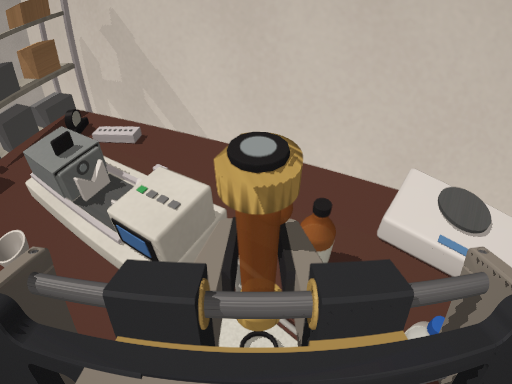

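View pics/c3.png

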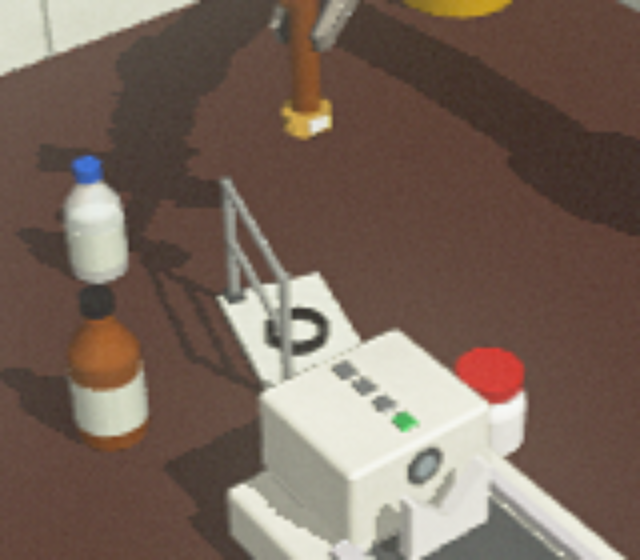

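```bash
cat >> cfg.py <<'E'
t=10*D; RL=lay(t,1,-1,p); gl=TR+PZ*.003+PY*OFF
ql=ik(tcp(gl,RL,BK),RL,np.array([-.21,.65,-.43,1.74,.77,1.13,-1.14]),.02)
tp_c=R.T@(np.array([*TUBE,.09])-tcp(g,R,BK)); TP=np.vstack([toolpts(open_=False),tubepts(tp_c,R.T@PZ)])
E
python3 - <<'E'
from cfg import *
q=env.sense()["joint_positions"]
for up in (.12,.16,.2):
    qa=ik(tcp(gl+PZ*up,RL,BK),RL,ql,.02); print(up,np.round(qa,2))
    a=path(q,qa,TP); print({k:x for k,x in a.items() if x[0]<.08})
    for dj in (-.2,-.4):
        v=q+(qa-q)*.5; v[1]+=dj; a=path(q,v,TP); b=path(v,qa,TP); print(dj,{k:x for k,x in a.items() if x[0]<.08},{k:x for k,x in b.items() if x[0]<.08})
E
```

```text
0.12 [-0.18  0.49 -0.47  1.69  0.69  1.27 -1.03]
{'jar': (0.038, 0.55), 'base': (0.053, 0.55), 'house': (0.005, 0.79), 'hood': (0.059, 0.93), 'handle': (0.069, 1.0), 'rails': (0.051, 0.07)}
-0.2 {'house': (0.041, 0.55), 'rails': (0.051, 0.21)} {'house': (0.035, 0.41), 'hood': (0.073, 0.9), 'handle': (0.069, 1.0)}
-0.4 {'house': (0.052, 0.48), 'rails': (0.053, 0.24)} {'house': (0.075, 0.9), 'hood': (0.076, 1.0), 'handle': (0.069, 1.0)}
0.16 [-0.17  0.45 -0.48  1.65  0.66  1.33 -0.98]
{'jar': (0.055, 0.52), 'base': (0.07, 0.52), 'house': (0.02, 0.72), 'handle': (0.078, 1.0), 'rails': (0.05, 0.1)}
-0.2 {'house': (0.039, 0.59), 'rails': (0.052, 0.21)} {'house': (0.055, 0.21), 'handle': (0.078, 1.0)}
-0.4 {'house': (0.059, 0.45), 'rails': (0.056, 0.28)} {'handle': (0.078, 1.0)}
0.2 [-0.17  0.41 -0.48  1.61  0.64  1.39 -0.93]
{'jar': (0.071, 0.48), 'house': (0.028, 0.69), 'rails': (0.05, 0.1)}
-0.2 {'house': (0.048, 0.52), 'rails': (0.053, 0.28)} {'house': (0.073, 0.0)}
-0.4 {'house': (0.065, 0.41), 'rails': (0.06, 0.24)} {}
```

```bash
python3 - <<'E'
from cfg import *
import cv2
q=env.sense()["joint_positions"]
qa=ik(tcp(gl+PZ*.12,RL,BK),RL,ql,.02); v=q+(qa-q)*.5; v[1]-=.4
env.goto_joints(v); env.goto_joints(qa); s=env.sense(); print(s["t"],s["gripper_width"],s["ee_pos"]-tcp(gl+PZ*.12,RL,BK))
env.movel(tcp(gl+PZ*.03,RL,BK),RL,rate=.12); s=env.sense(); print(s["t"],s["wrist_force"])
for c in ("wrist","scene","side"):
    pc,d=viewer.read_camera(c)
    for n in ("tube_mid","tube_bulb","tube_flat","vblock","trough"): print(c,n,[(round(r["score"],2),np.round(r["at"],4)) for r in tip_of(c,n)[:1]])
    if c=="scene": pc=cv2.resize(pc[150:300,210:400],None,fx=4,fy=4)
    if c=="side": pc=cv2.resize(pc[90:220,160:300],None,fx=5,fy=4.6)
    cv2.imwrite(f"pics/{c}4.png",pc[:,:,::-1])
print(gl-PY*OFF+PZ*.03)
E
```

```text
12.825 0.023644471515740333 [ 0.00022718 -0.00274485 -0.00041873]
13.725 [-0.94293547  0.64968099 -2.46182316]
wrist tube_mid [(0.96, array([0.585 , 0.1279, 0.1447]))]
wrist tube_bulb [(0.96, array([0.598 , 0.1711, 0.1457]))]
wrist tube_flat [(0.93, array([0.5866, 0.1971, 0.139 ]))]
wrist vblock [(0.29, array([0.6015, 0.1705, 0.1451]))]
wrist trough []
scene tube_mid [(0.84, array([0.5862, 0.1333, 0.1446]))]
scene tube_bulb [(0.61, array([0.5971, 0.1655, 0.1543]))]
scene tube_flat [(0.86, array([0.5815, 0.1957, 0.1373]))]
scene vblock [(0.59, array([0.5809, 0.0637, 0.0897]))]
scene trough [(0.8, array([0.5887, 0.1273, 0.1124]))]
side tube_mid [(0.65, array([0.5778, 0.1995, 0.1362]))]
side tube_bulb [(0.75, array([0.3698, 0.2778, 0.0259]))]
side tube_flat [(0.84, array([0.5796, 0.1963, 0.141 ]))]
side vblock [(0.8, array([0.5841, 0.0644, 0.0847]))]
side trough [(0.96, array([0.5857, 0.1295, 0.113 ]))]
[0.587  0.129  0.1455]
```

View pics/wrist4.png

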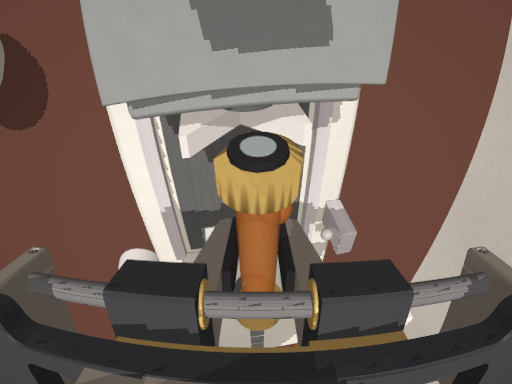

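View pics/scene4.png

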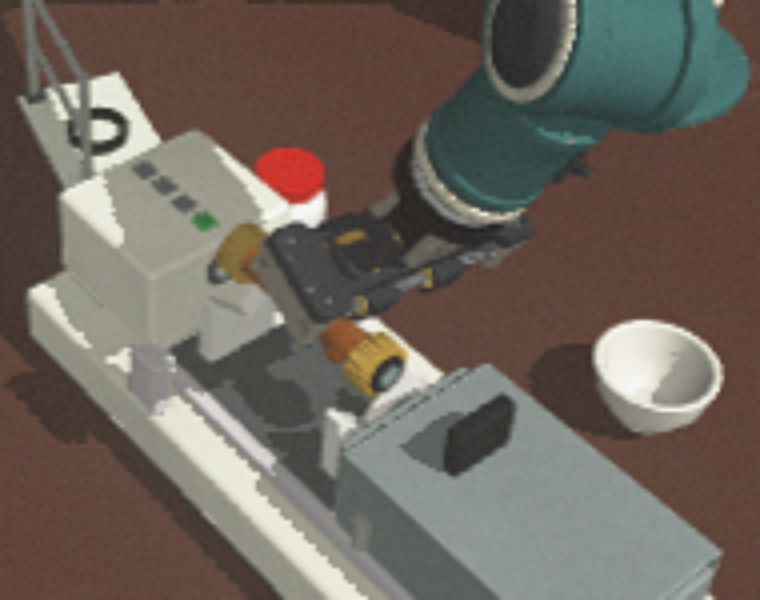

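View pics/side4.png

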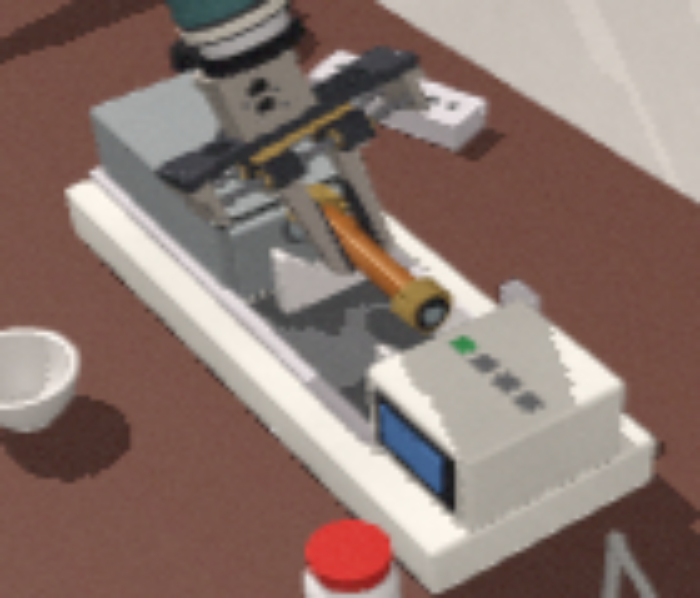

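```bash
python3 - <<'E'
from cfg import *
for c in ("scene","side"):
    W=np.load(f"w_{c}.npy").reshape(-1,3); q=W-np.r_[TR[:2],0]; X=q@PX*1000;Y=q@PY*1000;Z=W[:,2]*1000
    print(c)
    for lo in range(-110,115,10):
        r=[]
        for yl in (-85,-50,0,50):
            m=(X>=lo)&(X<lo+10)&(Y>yl)&(Y<yl+35); r.append((int(m.sum()),*np.round(np.percentile(Z[m],[10,50,95])).astype(int).tolist()) if m.sum() else None)
        print(lo,r)
E
```

```text
scene
-110 [None, None, None, None]
-100 [(5, 60, 61, 63), (7, 60, 61, 62), (11, 59, 60, 61), None]
-90 [(31, 60, 61, 63), (26, 60, 62, 65), (30, 61, 62, 64), None]
-80 [(7, 63, 72, 73), (8, 65, 72, 73), (7, 64, 71, 72), (2, 71, 71, 72)]
-70 [(37, 64, 71, 74), (42, 64, 71, 74), (37, 65, 71, 74), (3, 72, 72, 73)]
-60 [(27, 62, 63, 72), (33, 62, 64, 68), (28, 62, 64, 70), None]
-50 [(20, 63, 64, 67), (31, 62, 64, 66), (32, 62, 64, 66), None]
-40 [(44, 63, 95, 122), (31, 61, 64, 66), (30, 62, 64, 66), (21, 104, 118, 122)]
-30 [(56, 67, 100, 117), (29, 62, 64, 66), (38, 62, 64, 66), (30, 106, 111, 120)]
-20 [(53, 64, 94, 108), (30, 63, 64, 68), (28, 62, 64, 66), (21, 99, 103, 107)]
-10 [(43, 64, 87, 96), (28, 62, 63, 67), (21, 63, 64, 66), (14, 91, 94, 99)]
0 [(36, 63, 76, 95), (34, 61, 63, 67), (26, 61, 64, 67), (5, 92, 99, 100)]
10 [(44, 64, 79, 102), (27, 62, 64, 66), (34, 62, 64, 66), (6, 103, 104, 108)]
20 [(46, 63, 87, 114), (33, 62, 64, 68), (35, 62, 64, 66), (18, 91, 110, 118)]
30 [(95, 64, 86, 119), (30, 61, 64, 67), (34, 62, 64, 66), (88, 64, 90, 121)]
40 [(30, 62, 64, 67), (37
[... 1465 characters left out ...]
10 [(2, 101, 105, 110), (6, 59, 61, 64), (18, 59, 61, 63), (36, 62, 85, 106)]
20 [(9, 107, 112, 115), (7, 59, 61, 64), (18, 60, 62, 65), (36, 63, 99, 117)]
30 [(6, 116, 117, 119), (5, 61, 62, 64), (15, 59, 62, 64), (20, 62, 94, 117)]
40 [None, (2, 61, 61, 62), (18, 59, 62, 64), (14, 59, 61, 64)]
50 [None, None, (24, 58, 63, 68), (20, 58, 61, 71)]
60 [None, (4, 69, 70, 72), (15, 68, 70, 72), (17, 64, 70, 73)]
70 [(1, 105, 105, 105), (3, 61, 68, 68), (9, 58, 60, 63), (8, 58, 60, 66)]
80 [(15, 98, 106, 108), (9, 57, 61, 104), (15, 57, 60, 63), (15, 59, 60, 63)]
90 [(10, 95, 106, 109), (3, 57, 59, 101), (10, 56, 59, 64), (10, 57, 60, 61)]
100 [None, None, None, None]
110 [None, None, None, None]
```

```bash
python3 - <<'E'
from cfg import *
import cv2
env.movel(tcp(gl+PZ*.003,RL,BK),RL,rate=.08); 
for dz in (.001,-.0005,-.002,-.003,-.004):
    env.movel(tcp(gl+PZ*dz,RL,BK),RL,rate=.02); s=env.sense(); print(s["t"],dz,s["ee_pos"]-tcp(gl,RL,BK),s["wrist_force"])
    if s["wrist_force"][2]>-1.0: break
effector.release(); s=env.sense(); print(s["t"],s["wrist_force"],s["gripper_width"])
for c in ("wrist","scene"):
    pc,d=viewer.read_camera(c)
    for n in ("tube_mid","tube_bulb","tube_flat"): print(c,n,[(round(r["score"],2),np.round(r["at"],4)) for r in tip_of(c,n)[:1]])
    if c=="scene": pc=cv2.resize(pc[150:300,210:400],None,fx=4,fy=4)
    cv2.imwrite(f"pics/{c}5.png",pc[:,:,::-1])
E
```

```text
15.3583 0.001 [1.30078497e-04 7.10075128e-05 1.20651046e-03] [ 0.18433685  1.1476978  -2.2531415 ]
15.6083 -0.0005 [-2.17622656e-04  6.68638858e-05 -1.51095823e-05] [-2.00494166  0.64073824  1.52072098]
16.6917 [ 0.24558382 -0.74758099  0.28657351] 0.09174800156695595
wrist tube_mid [(0.78, array([0.5817, 0.1273, 0.1101]))]
wrist tube_bulb [(0.59, array([0.5949, 0.1683, 0.1123]))]
wrist tube_flat [(0.71, array([0.5771, 0.1985, 0.1032]))]
scene tube_mid [(0.64, array([0.5812, 0.1313, 0.112 ]))]
scene tube_bulb [(0.74, array([0.5952, 0.1675, 0.1191]))]
scene tube_flat [(0.79, array([0.5776, 0.1969, 0.1013]))]
```

View pics/wrist5.png

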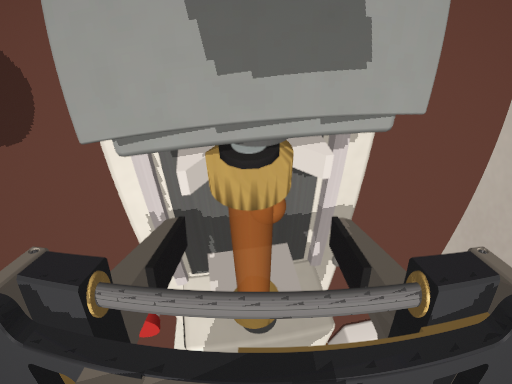

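```bash
cat > roll.py <<'E'
from chk import *
BK=.013
TRZ=.112
nom=np.array([-.21,.65,-.5,1.74,.5,1.0,-.8])
def G(dx=0,dz=0,dy=0): return np.array([TR[0],TR[1],TRZ])+PX*dx+PZ*dz+PY*dy
def pose(tdeg,dx=0,dz=0,dy=0,bk=BK):
    Rr=lay(tdeg*D,1,-1,0); return tcp(G(dx,dz,dy),Rr,bk),Rr
E
python3 - <<'E'
from roll import *
q=env.sense()["joint_positions"]; print(np.round(q,2))
qq=q
for t in (10,20,32,20,10,0,-10,-20,-32):
    po,Rr=pose(t,0,.004); k=ik(po,Rr,qq,.05)
    if k is None: print(t,None); continue
    qq=k; c=clear(world(k,toolpts())); print(t,np.round(k,2),{a:round(float(b),3) for a,b in c.items() if b<.03})
    po,Rr=pose(t,0,.004); k2=ik(po-Rr[:,1]*.09,Rr,qq,.05); print("   up",None if k2 is None else np.round(k2,2))
E
```

```text
[-0.22  0.64 -0.42  1.77  0.8   1.1  -1.18]
10 [ 0.18  0.54 -0.62  1.91  0.61  0.7  -0.88] {}
   up [ 0.26  0.41 -0.72  1.88  0.47  0.84 -0.76]
20 [ 0.07  0.46 -0.5   2.04  0.82  0.5  -1.13] {'base': 0.022}
   up [ 0.18  0.3  -0.63  2.04  0.6   0.62 -0.93]
32 [ 0.    0.44 -0.47  2.18  1.51  0.43 -1.84] {'base': 0.011}
   up [ 0.11  0.24 -0.62  2.23  1.11  0.46 -1.5 ]
20 [ 0.27  0.54 -0.76  2.03  1.02  0.6  -1.26] {'base': 0.022}
   up [ 0.42  0.39 -0.94  2.03  0.78  0.7  -1.07]
10 [ 0.36  0.64 -0.87  1.9   0.81  0.8  -1.03] {}
   up [ 0.46  0.51 -1.    1.87  0.66  0.92 -0.91]
0 [ 0.38  0.73 -0.91  1.77  0.68  0.99 -0.88] {}
   up [ 0.43  0.63 -1.    1.7   0.58  1.13 -0.81]
-10 [ 0.36  0.82 -0.92  1.63  0.59  1.18 -0.79] {}
   up [ 0.38  0.75 -0.97  1.53  0.52  1.34 -0.74]
-20 [ 0.33  0.91 -0.91  1.5   0.52  1.37 -0.73] {'base': 0.022}
   up [ 0.32  0.87 -0.94  1.36  0.47  1.53 -0.69]
-32 [ 0.29  1.03 -0.9   1.34  0.44  1.58 -0.68] {'base': 0.011}
   up [ 0.25  1.01 -0.9   1.14  0.42  1.76 -0.65]
```

```bash
sed -i 's/TRZ=.112/TRZ=.112; TR[0]=.5862/' roll.py; python3 - <<'E'
from roll import *
import cv2
s=env.sense(); Rc=np.array(s["tcp_rot"]); 
env.movel(s["ee_pos"]-Rc[:,1]*.09,rate=.2); q=env.sense()["joint_positions"]
po,Rr=pose(-32,-.0028,.000); qi=ik(po,Rr,np.array([.0,.95,-.5,1.34,.3,1.58,-.5]),.05); qu=ik(po-Rr[:,1]*.09,Rr,qi,.05)
print(np.round(qi,2),np.round(qu,2)); a=path(q,qu,toolpts()); print({k:x for k,x in a.items() if x[0]<.04})
if min(x[0] for x in a.values())>.01:
    env.goto_joints(qu); print(env.sense()["t"])
    env.movel(po-Rr[:,1]*.03,Rr,rate=.2); env.movel(po,Rr,rate=.06); s=env.sense(); print(s["t"],s["ee_pos"]-po,s["wrist_force"])
    pc,d=viewer.read_camera("wrist"); cv2.imwrite("pics/w6.png",pc[:,:,::-1])
    for n in ("tube_mid","tube_bulb","tube_flat"): print(n,[(round(r["score"],2),np.round(r["at"],4)) for r in tip_of("wrist",n)[:1]])
E
```

```text
[ 0.12  0.9  -0.54  1.36  0.19  1.5  -0.49] [ 0.1   0.89 -0.54  1.17  0.18  1.69 -0.47]
{'hood': (0.038, 0.0)}
18.3667
19.4667 [ 6.26206220e-05 -3.15340450e-05 -1.59747518e-05] [ 0.76010836 -0.2818164  -0.03453506]
tube_mid [(0.61, array([0.5793, 0.1287, 0.1119]))]
tube_bulb [(0.84, array([0.598 , 0.1689, 0.1113]))]
tube_flat []
```

View pics/w6.png

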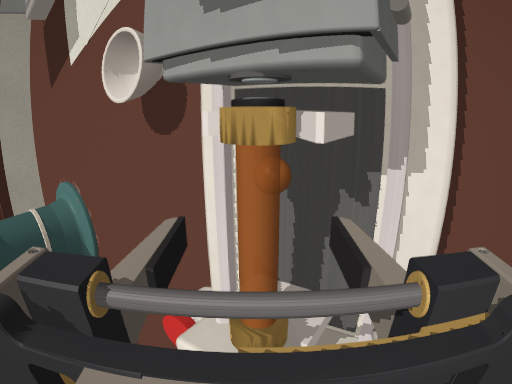

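```bash
python3 - <<'E'
from roll import *
import cv2
effector.grasp(12); s=env.sense(); print(s["t"],s["gripper_width"],s["wrist_force"])
po,Rr=pose(-32,0,.006); env.movel(po,Rr,rate=.06); s=env.sense(); print(s["t"],s["wrist_force"])
q=env.sense()["joint_positions"]
# joint space waypoints
for t in (-16,0,16,32):
    po,Rr=pose(t,0,.006); q=ik(po,Rr,q,.05); env.goto_joints(q); s=env.sense(); print(t,round(s["t"],2),np.round(q,2),np.round(s["wrist_force"],2),np.round(s["ee_pos"]-po,4))
po,Rr=pose(32,0,.0035); env.movel(po,Rr,rate=.03); s=env.sense(); print(s["t"],s["wrist_force"])
np.save("ws.npy",np.array([*s["ee_pos"],*np.ravel(s["tcp_rot"])]))
for c in ("wrist","scene","side"):
    pc,d=viewer.read_camera(c)
    for n in ("tube_mid","tube_bulb","tube_flat"): print(c,n,[(round(r["score"],2),np.round(r["at"],4)) for r in tip_of(c,n)[:1]])
    if c=="scene": pc=cv2.resize(pc[150:300,210:400],None,fx=4,fy=4)
    if c=="side": pc=cv2.resize(pc[90:220,160:300],None,fx=5,fy=4.6)
    cv2.imwrite(f"pics/{c}7.png",pc[:,:,::-1])
E
```

```text
20.7 0.023286396636858903 [ 0.49099386  0.13547765 -0.59876591]
20.9583 [ 0.31127323 -0.21657384 -1.88591182]
-16 21.36 [ 0.14  0.73 -0.55  1.57  0.27  1.2  -0.54] [-0.1   0.02 -2.3 ] [-0.0003 -0.0002  0.001 ]
0 21.77 [ 0.13  0.59 -0.53  1.79  0.37  0.87 -0.65] [ 1.57 -0.36 -0.97] [ 0.0006 -0.0007 -0.0001]
16 22.18 [ 0.01  0.46 -0.41  2.    0.59  0.53 -0.9 ] [ 0.74  0.71 -2.53] [ 0.0012 -0.0004 -0.0004]
32 23.07 [-0.09  0.41 -0.36  2.19  1.48  0.38 -1.83] [-0.34 -0.64 -2.98] [ 0.0018 -0.0005  0.0001]
23.3167 [ 0.30667109  1.31389351 -3.04711935]
wrist tube_mid [(0.66, array([0.5804, 0.1258, 0.1188]))]
wrist tube_bulb [(0.79, array([0.589 , 0.1714, 0.1296]))]
wrist tube_flat []
scene tube_mid [(0.62, array([0.5797, 0.1324, 0.1218]))]
scene tube_bulb [(0.86, array([0.5874, 0.1668, 0.1383]))]
scene tube_flat [(0.9, array([0.6003, 0.1946, 0.1092]))]
side tube_mid [(0.76, array([0.5852, 0.126 , 0.1197]))]
side tube_bulb [(0.6, array([0.6016, 0.1988, 0.1125]))]
side tube_flat [(0.47, array([0.5998, 0.1971, 0.1144]))]
```

View pics/wrist7.png

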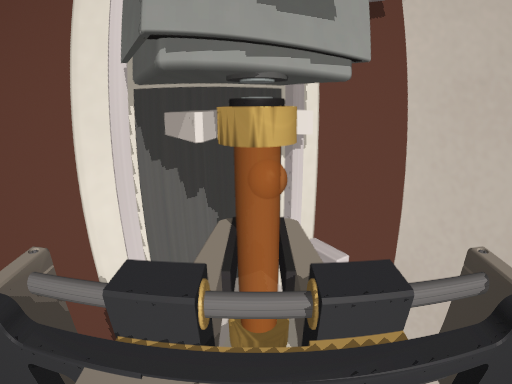

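View pics/scene7.png

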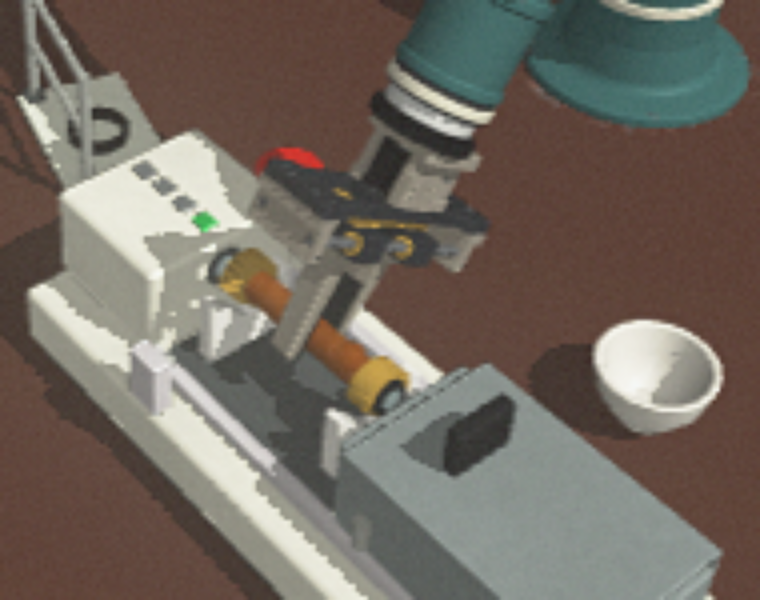

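View pics/side7.png

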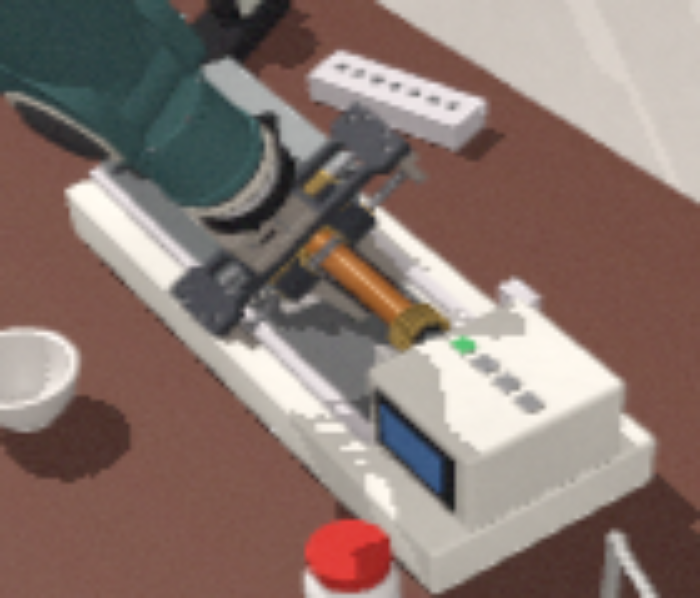

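```bash
python3 - <<'E'
from roll import *
import cv2
for dx,dz in ((.001,.0025),(.002,.0012),(.0028,0.0),(.0028,-.0008)):
    po,Rr=pose(32,dx,dz); env.movel(po,Rr,rate=.02); s=env.sense(); print(round(s["t"],2),dz,np.round(s["ee_pos"]-po,4),np.round(s["wrist_force"],2),np.round(s["moment"],3))
    if s["wrist_force"][2]>1.5: break
effector.release(); s=env.sense(); print(s["t"],s["wrist_force"])
for c in ("wrist","scene"):
    pc,d=viewer.read_camera(c)
    for n in ("tube_mid","tube_bulb","tube_flat"): print(c,n,[(round(r["score"],2),np.round(r["at"],4)) for r in tip_of(c,n)[:1]])
    if c=="scene": pc=cv2.resize(pc[150:300,210:400],None,fx=4,fy=4)
    cv2.imwrite(f"pics/{c}8.png",pc[:,:,::-1])
E
```

```text
24.17 0.0025 [ 0.     -0.     -0.0001] [ 0.78  0.17 -2.08] [-0.012  0.772 -0.041]
24.42 0.0012 [-0.     -0.     -0.0002] [-0.2  -0.23 -3.09] [-0.06   0.855  0.026]
24.67 0.0 [-0.     -0.     -0.0001] [-0.4   0.31 -2.93] [0.007 0.809 0.041]
24.92 -0.0008 [ 0. -0. -0.] [ 0.02  0.07 -1.67] [-0.014  0.868  0.028]
26.0 [ 0.26505023 -0.12382828 -0.2527691 ]
wrist tube_mid [(0.76, array([0.5846, 0.1267, 0.1108]))]
wrist tube_bulb [(0.77, array([0.5956, 0.1704, 0.1217]))]
wrist tube_flat []
scene tube_mid []
scene tube_bulb [(0.6, array([0.5928, 0.1693, 0.1298]))]
scene tube_flat [(0.68, array([0.6029, 0.1942, 0.1023]))]
```

View pics/wrist8.png

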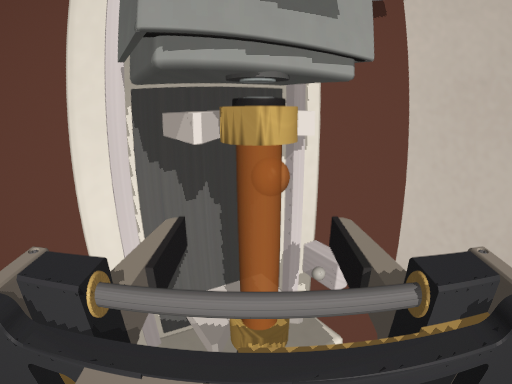

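View pics/scene8.png

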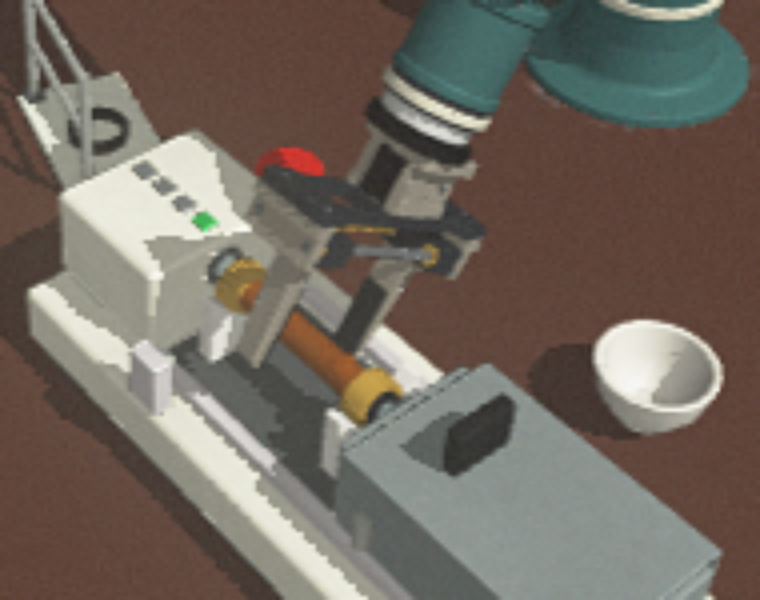

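```bash
cat > look.py <<'E'
from roll import *
import cv2
from scipy.optimize import least_squares
def wcloud(d,s):
    i=viewer.camera_info("wrist"); K=np.array(i["intrinsics"]);T=np.array(i["T_tool_cam"])
    v,u=np.mgrid[:384,:512]; a=(u-K[0,2])/K[0,0]; b=(v-K[1,2])/K[1,1]; th=np.hypot(a,b)+1e-9
    k=np.tan(th)/th; Pc=np.stack([a*k*d,-b*k*d,-d],-1)
    W=(Pc@T[:3,:3].T+T[:3,3])@np.array(s["tcp_rot"]).T+s["ee_pos"]; W[(d<=0)|(th>1.2)]=np.nan; return W
def analyse(W):
    q=W.reshape(-1,3)-G(); X=q@PX;Y=q@PY;Z=q[:,2]
    out={}
    m=(abs(X)<.025)&(Y>-.05)&(Y<.025)&(Z>-.01)&(Z<.03)&(np.abs(Y)>-1)
    A=np.stack([X[m],Z[m],Y[m]],1)
    f=least_squares(lambda v:np.hypot(A[:,0]-v[0]-v[2]*A[:,2],A[:,1]-v[1])-.012,[0,0,0],loss="soft_l1",f_scale=.001); out["barrel x0,z0,slope,n"]=(*np.round(f.x,4),m.sum())
    x0,z0,sl=f.x
    for nm,lo,hi in (("L",.06,.074),("R",-.074,-.06)):
        m=(Y>lo)&(Y<hi)&(abs(X)<.026)&(Z>.002)&(Z<.03); a=np.stack([X[m],Z[m]],1)
        if m.sum()>15:
            f=least_squares(lambda v:np.hypot(a[:,0]-v[0],a[:,1]-v[1])-.02,[0,0],loss="soft_l1",f_scale=.001); out["collar"+nm]=(*np.round(f.x,4),m.sum())
    m=(Y>.028)&(Y<.052)&(np.hypot(X-x0-sl*Y,Z-z0)>.0135)&(np.hypot(X-x0-sl*Y,Z-z0)<.022)&(Z>-.01)
    b=np.stack([X[m]-x0-sl*Y[m],Y[m]-.04,Z[m]-z0],1)
    if m.sum()>8:
        f=least_squares(lambda v:np.linalg.norm(b-[.009*np.sin(v[0]),v[1],.009*np.cos(v[0])],axis=1)-.01,[np.arctan2(b[:,0].mean(),b[:,2].mean()),0],loss="soft_l1",f_scale=.001)
        out["bulb deg to rear, y"]=(round(f.x[0]/D,1),round(f.x[1],4),int(m.sum()),round(float(np.sqrt(np.mean(f.fun**2))),4))
    return out
E
python3 - <<'E'
from look import *
s=env.sense(); Rc=np.array(s["tcp_rot"]); env.movel(s["ee_pos"]-Rc[:,1]*.1,rate=.2)
q=env.sense()["joint_positions"]; po,Rr=pose(0,0,.12); k=ik(po,Rr,np.array([.1,.5,-.5,1.75,.35,.9,-.6]),.05); a=path(q,k,toolpts()); print({n:x for n,x in a.items() if x[0]<.04}); env.goto_joints(k); 
s=env.sense(); print(s["t"],np.round(k,2)); pc,d=viewer.read_camera("wrist"); cv2.imwrite("pics/w9.png",pc[:,:,::-1]); np.savez("w9.npz",pc=pc,d=d)
print(analyse(wcloud(d,s)))
for n in ("tube_mid","tube_bulb","tube_flat"): print(n,[(round(r["score"],2),np.round((np.array(r["at"])-G())@np.stack([PX,PY,PZ],1),4)) for r in tip_of("wrist",n)[:1]])
for c in ("scene","side"):
    pc,d=viewer.read_camera(c); print(c,analyse(cloud(c,d))); 
    for n in ("tube_mid","tube_bulb","tube_flat"): print(n,[(round(r["score"],2),np.round((np.array(r["at"])-G())@np.stack([PX,PY,PZ],1),4)) for r in tip_of(c,n)[:1]])
    cv2.imwrite(f"pics/{c}9.png",cv2.resize(pc[150:300,210:400] if c=="scene" else pc[90:220,160:300],None,fx=4,fy=4)[:,:,::-1])
E
```

```text
{}
27.9083 [ 0.13  0.44 -0.54  1.7   0.25  1.07 -0.55]
{'barrel x0,z0,slope,n': (np.float64(0.0015), np.float64(0.0017), np.float64(-0.0051), np.int64(1880)), 'collarL': (np.float64(0.0017), np.float64(0.0017), np.int64(696)), 'collarR': (np.float64(0.0023), np.float64(0.0018), np.int64(473)), 'bulb deg to rear, y': (np.float64(9.9), np.float64(-0.0002), 343, 0.0006)}
tube_mid [(0.76, array([-0.0018, -0.0004,  0.0001]))]
tube_bulb [(0.57, array([0.0032, 0.0415, 0.0102]))]
tube_flat [(0.88, array([ 0.0144,  0.0716, -0.0112]))]
scene {'barrel x0,z0,slope,n': (np.float64(0.0019), np.float64(0.0032), np.float64(-0.0088), np.int64(198)), 'collarL': (np.float64(0.0014), np.float64(0.0031), np.int64(71)), 'collarR': (np.float64(0.0021), np.float64(0.0031), np.int64(59)), 'bulb deg to rear, y': (np.float64(17.0), np.float64(-0.0003), 37, 0.0021)}
tube_mid [(0.83, array([ 0.001 ,  0.0043, -0.0014]))]
tube_bulb [(0.73, array([0.0046, 0.0421, 0.0173]))]
tube_flat [(0.94, array([ 0.0118,  0.0663, -0.011 ]))]
side {'barrel x0,z0,slope,n': (np.float64(0.0014), np.float64(0.0011), np.float64(-0.0046), np.int64(114)), 'collarL': (np.float64(0.0004), np.float64(0.0008), np.int64(31)), 'collarR': (np.float64(0.0019), np.float64(0.0007), np.int64(37)), 'bulb deg to rear, y': (np.float64(4.7), np.float64(0.0001), 18, 0.0015)}
tube_mid [(0.88, array([ 0.002 , -0.0023,  0.0054]))]
tube_bulb [(0.59, array([0.0031, 0.0374, 0.0109]))]
tube_flat [(0.78, array([ 0.0138,  0.0693, -0.0081]))]
```

View pics/w9.png

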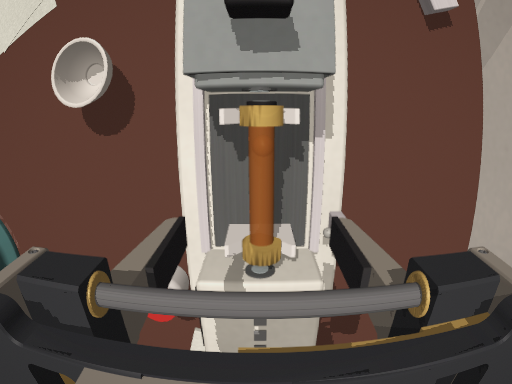

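View pics/scene9.png

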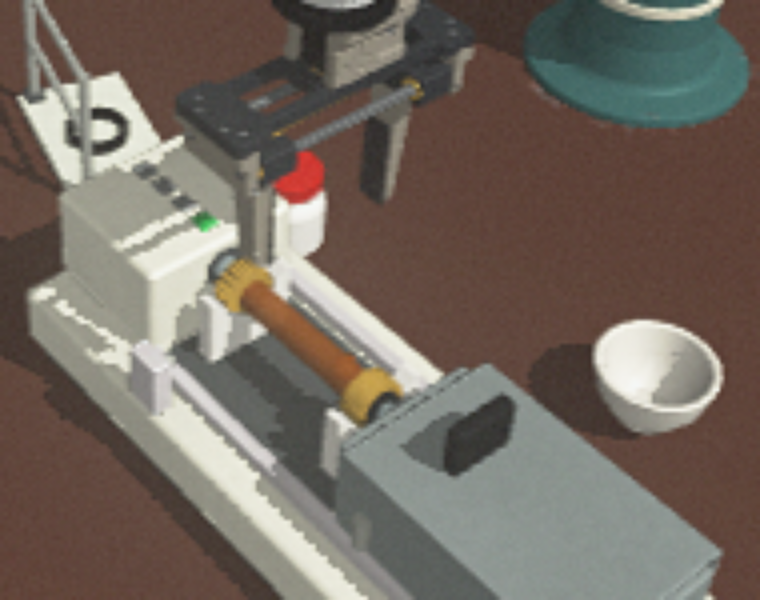

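```bash
cat >> look.py <<'E'
def vref(W):
    q=W.reshape(-1,3)-G(); X=q@PX;Y=q@PY;Z=q[:,2]
    for nm,lo,hi in (("L",.062,.072),("R",-.072,-.062)):
        r={}
        for sd in (-1,1):
            m=(Y>lo)&(Y<hi)&(sd*X>.021)&(sd*X<.0305)&(abs(Z-(sd*X-.0255))<.005); r[sd]=(np.median(Z[m]-(sd*X[m]-.0255)) if m.sum() else np.nan,m.sum())
        # Z = -.0255+ z0 + sd*(X-x0): resid = z0 - sd*x0
        print("V",nm,"x0",np.round((r[-1][0]-r[1][0])/2,4),"z0",np.round((r[-1][0]+r[1][0])/2,4),r[-1][1],r[1][1])
        m=(Y>lo)&(Y<hi)&(abs(X)>.032)&(abs(X)<.036)&(abs(Z-.0065)<.006); print("  top z",np.round(np.median(Z[m])-.0065,4) if m.sum() else None,m.sum())
E
python3 - <<'E'
from look import *
s=env.sense(); d=np.load("w9.npz")["d"]; W=wcloud(d,s); vref(W); print(analyse(W))
pc=np.load("w9.npz")["pc"]; cv2.imwrite("pics/z9.png",cv2.resize(pc[80:290,190:335,::-1],None,fx=4,fy=2.8,interpolation=cv2.INTER_CUBIC))
E
```

```text
V L x0 0.0009 z0 0.0026 115 82
  top z 0.0028 97
V R x0 0.0016 z0 0.0026 65 59
  top z 0.0023 54
{'barrel x0,z0,slope,n': (np.float64(0.0026), np.float64(0.0037), np.float64(-0.0051), np.int64(1875)), 'collarL': (np.float64(0.0027), np.float64(0.0039), np.int64(773)), 'collarR': (np.float64(0.0031), np.float64(0.0037), np.int64(513)), 'bulb deg to rear, y': (np.float64(9.5), np.float64(0.0004), 345, 0.0006)}
```

View pics/z9.png

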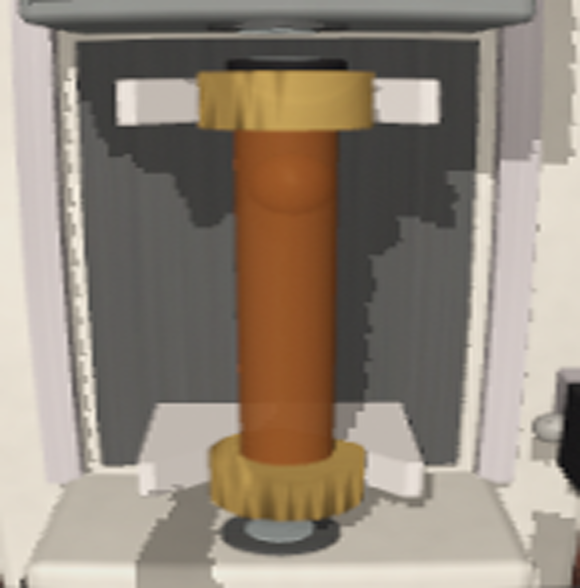

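```bash
python3 - <<'E'
from look import *
po,Rr=pose(-8,.002,.001); env.movel(po-Rr[:,1]*.03,Rr,rate=.2); env.movel(po,Rr,rate=.08)
effector.grasp(12); s=env.sense(); print(s["t"],s["gripper_width"],np.round(s["wrist_force"],2))
po,Rr=pose(-8,0.001,.007); env.movel(po,Rr,rate=.06); env.pause(.1)
s=env.sense(); pc,d=viewer.read_camera("wrist"); W=wcloud(d,s); print(s["t"],s["wrist_force"]); print(analyse(W)); vref(W)
cv2.imwrite("pics/z10.png",cv2.resize(pc[60:,120:400,::-1],None,fx=2.5,fy=1.8)); np.savez("w10.npz",pc=pc,d=d)
for n in ("tube_bulb","tube_flat"): print(n,[(round(r["score"],2),np.round((np.array(r["at"])-G())@np.stack([PX,PY,PZ],1),4)) for r in tip_of("wrist",n)[:1]])
E
```

```text
30.6667 0.023679733291590153 [ 0.11  0.53 -0.67]
31.0167 [ 0.76222629  0.42871294 -2.76499988]
{'barrel x0,z0,slope,n': (np.float64(0.0006), np.float64(0.0078), np.float64(-0.009), np.int64(4748)), 'collarL': (np.float64(0.0004), np.float64(0.0076), np.int64(2241)), 'collarR': (np.float64(0.0008), np.float64(0.0078), np.int64(677)), 'bulb deg to rear, y': (np.float64(10.0), np.float64(-0.0002), 1063, 0.0005)}
V L x0 -0.0003 z0 0.0007 288 326
  top z 0.0006 257
V R x0 0.0006 z0 0.0009 11 33
  top z None 0
tube_bulb [(0.94, array([0.0032, 0.041 , 0.0158]))]
tube_flat [(0.59, array([ 0.0128,  0.0698, -0.0032]))]
```

View pics/z10.png

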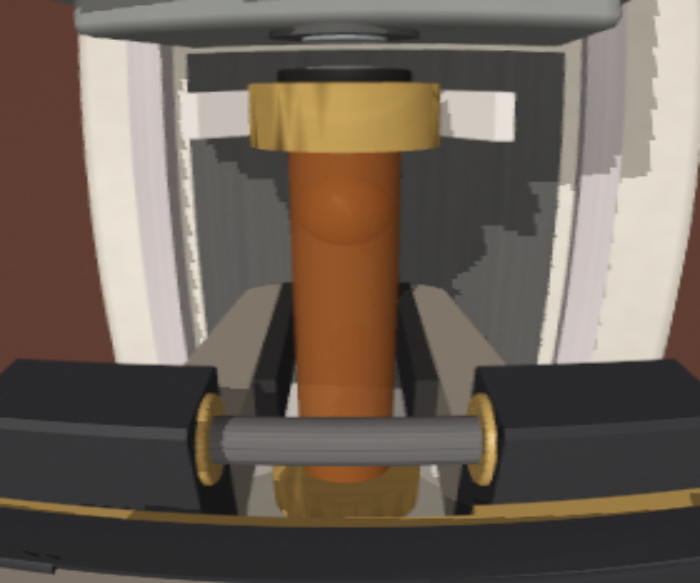

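```bash
python3 - <<'E'
from look import *
for t in (-3,2):
    po,Rr=pose(t,.0015,.007); env.movel(po,Rr,rate=.03)
env.pause(.1); s=env.sense(); pc,d=viewer.read_camera("wrist"); W=wcloud(d,s); a=analyse(W); print(s["t"],a); 
b=a["bulb deg to rear, y"][0]; t2=2+float(b) if abs(b)>1.5 and abs(b)<10 else 2
for dx,dz in ((.0028,.003),(.0028,.0015),(.0028,.0005),(.0028,-.0003),(.0028,-.001),(.0028,-.0017)):
    po,Rr=pose(t2,dx,dz); env.movel(po,Rr,rate=.03); s=env.sense(); print(round(s["t"],2),dz,np.round((s["ee_pos"]-po),4),np.round(s["wrist_force"],2),np.round(s["moment"],3))
    if s["wrist_force"][2]>3: break
s=env.sense(); pc,d=viewer.read_camera("wrist"); W=wcloud(d,s); print(t2,analyse(W)); vref(W)
E
```

```text
31.7667 {'barrel x0,z0,slope,n': (np.float64(0.0018), np.float64(0.0081), np.float64(-0.0124), np.int64(4749)), 'collarL': (np.float64(0.0018), np.float64(0.0078), np.int64(2253)), 'collarR': (np.float64(0.0021), np.float64(0.0081), np.int64(679)), 'bulb deg to rear, y': (np.float64(1.4), np.float64(-0.0001), 1054, 0.0005)}
32.11 0.003 [-0.     -0.0002 -0.0006] [-0.49  0.5  -2.53] [-0.043  0.107 -0.013]
32.36 0.0015 [-0.0001 -0.     -0.0001] [-0.29  0.35 -2.4 ] [-0.059  0.118 -0.048]
32.61 0.0005 [-0.  0.  0.] [-0.15 -0.25 -2.54] [-0.093  0.118 -0.074]
32.86 -0.0003 [0.0004 0.     0.0003] [0.28 0.64 0.11] [-0.054  0.061  0.044]
33.11 -0.001 [0.0004 0.0001 0.0009] [-1.85 -0.68  5.89] [-0.282  0.433  0.026]
2 {'barrel x0,z0,slope,n': (np.float64(0.0026), np.float64(0.0011), np.float64(-0.018), np.int64(5095)), 'collarL': (np.float64(0.0025), np.float64(0.0007), np.int64(2282)), 'collarR': (np.float64(0.0032), np.float64(0.0008), np.int64(668)), 'bulb deg to rear, y': (np.float64(3.0), np.float64(-0.0001), 1047, 0.0006)}
V L x0 -0.0002 z0 0.0007 383 306
  top z 0.0006 286
V R x0 0.0004 z0 0.0006 24 79
  top z None 0
```

```bash
python3 - <<'E'
from look import *
po,Rr=pose(2,.0028,-.0003); env.movel(po,Rr,rate=.03); s=env.sense(); print(np.round(s["wrist_force"],2))
effector.release(); env.movel(po+PZ*.0-Rr[:,1]*.06,Rr,rate=.15); env.pause(.1)
s=env.sense(); pc,d=viewer.read_camera("wrist"); W=wcloud(d,s); print(s["t"],analyse(W)); vref(W)
cv2.imwrite("pics/z11.png",cv2.resize(pc[:,100:420,::-1],None,fx=2.2,fy=1.5))
E
```

```text
[-0.21 -0.19  3.64]
35.1417 {'barrel x0,z0,slope,n': (np.float64(0.0027), np.float64(0.0006), np.float64(-0.0087), np.int64(2770)), 'collarL': (np.float64(0.0028), np.float64(0.0006), np.int64(1163)), 'collarR': (np.float64(0.0032), np.float64(0.0007), np.int64(370)), 'bulb deg to rear, y': (np.float64(1.4), np.float64(-0.0001), 558, 0.0005)}
V L x0 -0.0003 z0 0.0005 194 159
  top z 0.0006 154
V R x0 0.0004 z0 0.0007 121 87
  top z 0.0008 84
```

View pics/z11.png

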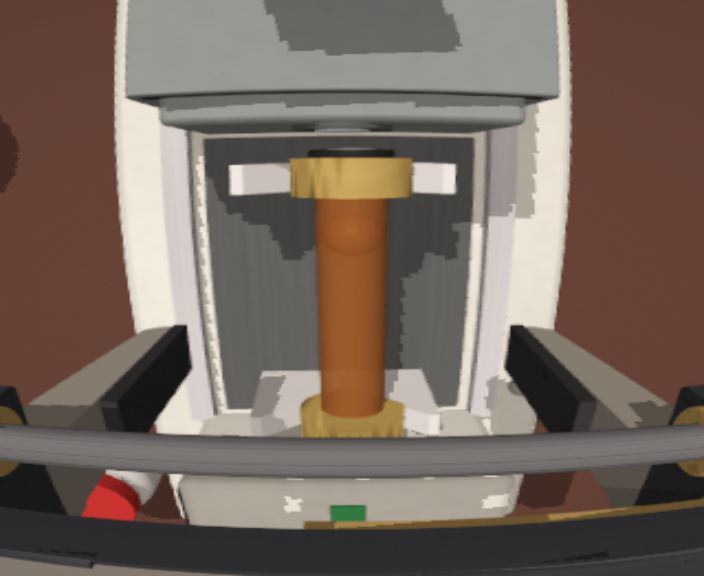

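```bash
cat > hood.py <<'E'
from look import *
def hR(sg): return Rcols(sg*PX,[0,0,-1.])
E
python3 - <<'E'
from hood import *
q=env.sense()["joint_positions"]
H=np.array([*(TR[:2]+.156*PY[:2]),.164])
best=None
for sg in (1,-1):
  for sd in (q,q+[0,0,0,0,0,0,1.57],q-[0,0,0,0,0,0,1.57],np.array([-.45,.5,0,1.7,0,.9,1.5]),np.array([-.45,.5,0,1.7,0,.9,-1.5])):
    k=ik(H+[0,0,.08-.019],hR(sg),sd,.05)
    if k is None: continue
    k2=ik(np.array([*(TR[:2]-.05*PY[:2]),.145]),hR(sg),k,.05)
    if k2 is None: continue
    c=abs(k-q).max()
    if best is None or c<best[0]: best=(c,sg,k,k2)
print(best[0],best[1],np.round(best[2],2),np.round(best[3],2))
po,Rr=pose(2,.0028,.12); k1=ik(po,Rr,q,.05)
a=path(q,k1,toolpts()); b=path(k1,best[2],toolpts()); print({n:x for n,x in b.items() if x[0]<.04})
env.movel(po,Rr,rate=.25); 
env.goto_joints(best[2]); env.pause(.1); s=env.sense(); print(s["t"])
pc,d=viewer.read_camera("wrist"); W=wcloud(d,s); qq=W.reshape(-1,3)-np.r_[TR[:2],0]; X=qq@PX;Y=qq@PY;Z=qq[:,2]
m=(Z>.165)&(Z<.19)&(abs(X)<.04)&(abs(Y-.156)<.04); print(m.sum(), cv2.minAreaRect(np.stack([X[m],Y[m]],1).astype(np.float32)*1000),np.percentile(Z[m],[5,50,95]))
for n in ("hood_grip","hood"): print(n,[(round(r["score"],2),np.round(((np.array(r["at"])-np.r_[TR[:2],0])@np.stack([PX,PY,PZ],1)),4)) for r in tip_of("wrist",n)[:1]])
cv2.imwrite("pics/w12.png",pc[:,:,::-1]); np.save("sg.npy",best[1])
E
```

```text
1.0846028518847897 1 [ 0.2   0.78 -1.14  1.51  0.73  1.32  0.48] [ 0.6   0.78 -1.15  1.77  0.79  1.14  0.68]
{'handle': (0.025, 0.48)}
36.6667
1102 ((-1.3617362976074219, 155.98342895507812), (49.40095520019531, 13.717854499816895), 0.27714085578918457) [0.17420425 0.17780536 0.17913698]
hood_grip [(0.86, array([-0.003 ,  0.1575,  0.1636]))]Traceback (most recent call last):
  File "<stdin>", line 20, in <module>
ValueError: it knows: brown_bottle_mid, flask_mid, hood_grip, mortar_mid, polarimeter, stand, trough, tube_bulb, tube_flat, tube_mid, vblock, white_jar_mid
```

```bash
python3 - <<'E'
from hood import *
def hp(y,z=.164): return np.array([*(TR[:2]+(y)*PY[:2]-PX[:2]*.0),0])+[0,0,z-.019]+PX*(-.0014-(y-.156)*.0055)
R=hR(1)
env.movel(hp(.156),R,rate=.15); effector.grasp(25); s=env.sense(); print(s["t"],s["gripper_width"],np.round(s["wrist_force"],2))
f0=np.array(s["wrist_force"])
env.movel(hp(-.024),R,rate=.12); s=env.sense(); print(s["t"],np.round(s["wrist_force"],2),np.round((s["ee_pos"]-hp(-.024))@PY,4))
for y in (-.028,-.031,-.034,-.037,-.040,-.042,-.044,-.046):
    env.movel(hp(y),R,rate=.04); s=env.sense(); f=np.array(s["wrist_force"])@PY; print(y,round(s["t"],2),"Fy",round(f,2),"err",np.round((s["ee_pos"]-hp(y))@PY,4),np.round(s["wrist_force"],1))
    if y<-.037 and f>14: break
pc,d=viewer.read_camera("scene"); cv2.imwrite("pics/c13.png",pc[:,:,::-1])
E
```

```text
38.6083 0.013678013071333858 [ 0.39  1.54 -0.67]
40.2583 [-1.46 -0.8   0.6 ] -0.0001
-0.028 40.51 Fy 4.88 err 0.0012 [ 0.5  4.9 -3.4]
-0.031 40.76 Fy 12.58 err 0.0038 [ 3.2 12.4 -7.7]
-0.034 41.01 Fy 9.82 err 0.0038 [ 3.7  9.6 -6.7]
-0.037 41.26 Fy 2.27 err 0.0008 [-0.9  2.3 -2.7]
-0.04 41.51 Fy 4.61 err 0.0002 [-0.6  4.7 -2.9]
-0.042 41.76 Fy 10.52 err 0.0022 [ 1.1 10.5 -6.1]
-0.044 42.01 Fy 14.51 err 0.0042 [ 2.4 14.4 -9.2]
```

View pics/c13.png

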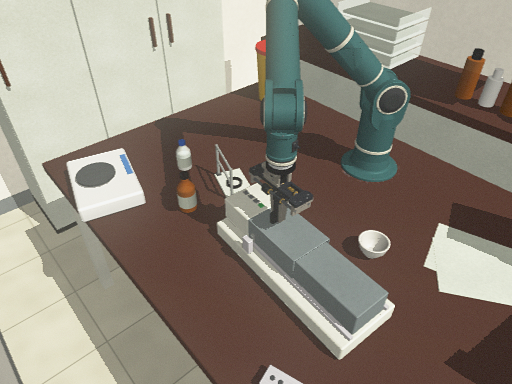

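```bash
python3 - <<'E'
from hood import *
def hp(y,z=.164): return np.array([*(TR[:2]+(y)*PY[:2]),0])+[0,0,z-.019]+PX*(-.0014-(y-.156)*.0055)
R=hR(1)
env.movel(hp(-.041),R,rate=.04); s=env.sense(); print(np.round(s["wrist_force"],1),np.round((s["ee_pos"]-hp(-.04))@PY,4))
effector.release(); env.movel(hp(-.04,.29),R,rate=.2); env.pause(.2); s=env.sense(); print(s["t"],np.round(s["wrist_force"],1))
pc,d=viewer.read_camera("wrist"); W=wcloud(d,s); qq=W.reshape(-1,3)-np.r_[TR[:2],0]; X=qq@PX;Y=qq@PY;Z=qq[:,2]
m=(Z>.165)&(Z<.19)&(abs(X)<.04)&(abs(Y+.04)<.03); print(m.sum(), cv2.minAreaRect(np.stack([X[m],Y[m]],1).astype(np.float32)*1000))
print([(round(r["score"],2),np.round(((np.array(r["at"])-np.r_[TR[:2],0])@np.stack([PX,PY,PZ],1)),4)) for r in tip_of("wrist","hood_grip")[:1]])
cv2.imwrite("pics/w14.png",pc[:,:,::-1])
for c in ("scene","side"):
    pc,d=viewer.read_camera(c); cv2.imwrite(f"pics/{c}14.png",pc[:,:,::-1])
    for n in ("hood_grip","brown_bottle_mid","white_jar_mid","flask_mid","mortar_mid"): print(c,n,[(round(r["score"],2),np.round(r["at"],3)) for r in tip_of(c,n)[:1]])
E
```

```text
[-0.1  7.4 -4.1] 0.0002
44.5 [ 0.5  0.  -1.1]
775 ((-0.8487281799316406, -41.28056716918945), (48.96644973754883, 13.336349487304688), 0.1960892677307129)
[(0.74, array([ 0.109 , -0.3769,  0.0692]))]
scene hood_grip [(0.57, array([0.585, 0.089, 0.163]))]
scene brown_bottle_mid [(0.72, array([ 0.662, -0.259,  0.074]))]
scene white_jar_mid [(0.46, array([ 0.434, -0.039,  0.042]))]
scene flask_mid [(0.75, array([ 0.546, -0.456,  0.065]))]
scene mortar_mid [(0.69, array([0.369, 0.28 , 0.031]))]
side hood_grip [(0.62, array([0.584, 0.088, 0.159]))]
side brown_bottle_mid [(0.91, array([ 0.663, -0.257,  0.071]))]
side white_jar_mid [(0.96, array([ 0.425, -0.043,  0.037]))]
side flask_mid [(0.97, array([ 0.545, -0.458,  0.056]))]
side mortar_mid [(0.65, array([0.372, 0.28 , 0.026]))]
```

View pics/scene14.png

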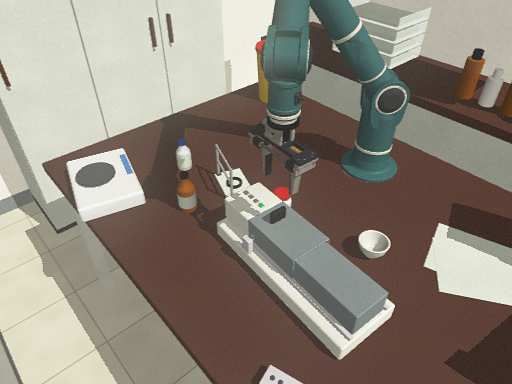

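View pics/w14.png

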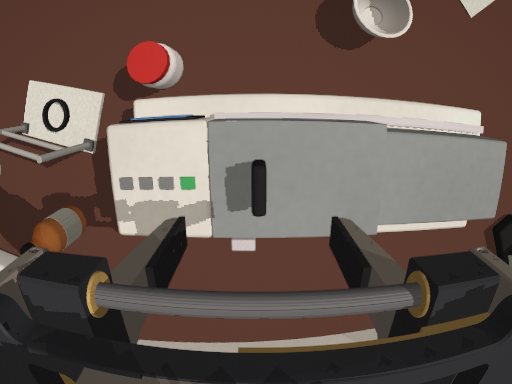

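```bash
python3 - <<'E'
from station import *
print(workorder.finish_job(), env.sense()["t"])
E
```

```text
the job is handed in; nothing more can be done
the job is handed in; nothing more can be done
```

The tube is seated in the V-blocks with its bulb up, the hood is clicked shut over it, and I handed the job in at about 45 s of the 72 s allowed.

- **Picking and laying:** I gripped the barrel 15 mm above its middle, not at the middle, so the open fingers would pass between the stand's guard rails. I laid the tube with the bulb's end to the left.
- **Rolling:** After the first roll and release, the tube did not settle by its own weight. It sat about 9–10° off flush. I regripped it, turned it those 10° just clear of the blocks, and pressed it down lightly.
- **Seating check:** After I let go, the wrist camera put the tube's axis about 3 mm to the rear face's side and level with the flush height, with the bulb about 1.4° from straight up. I could not check this again once the hood was shut.
- **Hood:** The push peaked at about 12.6 N, dropped to about 2 N as the catch snapped through, then met the hard stop. The handle then measured 41 mm to the right of the chamber's middle, against 40 mm expected, with no visible gap at the housing.
- **Bottles, jar and mortar:** They show within a few millimetres of where they started, which is about the networks' accuracy, and nothing was seen to touch them. The mortar's readings differ most, by about 4–7 mm.
- **Disagreement:** In the last wrist picture the network placed the hood's grip point well off the hood. I discounted that because the scene and side cameras both placed it where the depth measurement did.

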